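# Close and lock the filter hatch of the bench fume extractor

## Task

The fume extractor's filter has just been changed. Push the blue-framed cartridge fully home against the rubber seal at the blower end of its chamber, swing the hatch down shut without slamming it, then lock both red quarter-turn fasteners: line each wing up with its blue marks, press it in and turn it clockwise a quarter turn until it catches and stays down. Leave everything else on the bench where it stands.

Things in the scene. Friction and masses are not known exactly. Their poses are not given: they have to be found in the camera images.
- extractor: White fume extractor, heavy, does not move; origin under the middle of its filter chamber, on the bench; its x runs from the louvred inlet end (x = -115 mm) to the blower end (blower housing from x = 115 to 200 mm, 125 mm tall, outlet stub on it at x 158, y 35 up to z 166), its y from the fastener side (y = -95 mm) to the hinge side (y = 95 mm), z up. The filter chamber is open at the top: inside x -105 to 100 mm, y -45 to 85 mm, floor at z 20 mm, rim at z 110 mm.
- cartridge: Filter cartridge, blue frame with black pleats on top, loose in the chamber, 110 (x) x 118 (y) x 60 (z) mm, about 0.3 kg; origin at the middle of its underside, axes as the extractor's. It starts 25 to 50 mm short of the seal and slides along the extractor's +x.
- cartridge_front (a point): middle of the cartridge's +x face, which must meet the seal
- cartridge_back (a point): middle of the cartridge's -x face (the one to push), 30 mm above the chamber floor
- seal (a point): centre of the face of the black rubber seal at the chamber's +x end (extractor x 100, y 20, z 50 mm); rigid
- hatch_hinge (a point): middle of the hatch's hinge line, which runs along the extractor's x (extractor y 88, z 112 mm)
- hatch (a joint): Cream hatch plate, 228 mm along the hinge and 5 mm thick, reaching 183 mm from the hinge line; angle in rad: 0 shut, about 1.6 to 2.0 at the start, stop at 2.1. It swings down over the chamber towards the extractor's -y. A stiff hinge (about 0.8 N m friction, more than its weight) leaves it wherever it is let go. Shut, its outer face lies 117 mm above the bench.
- hatch_lip (a point): middle of the dark finger lip on the hatch's free edge, on its outer face, 193 mm from the hinge line; the lip is 90 mm long along the hinge, 4 mm thick, and ends 198 mm from the hinge line
- stud_near_grip (a point): Centre of the red wing of the fastener nearer the inlet end, on its axis (extractor x -68 mm; 156 mm from the hinge line, so extractor y -68 mm when shut); the wing is 60 mm long, 14 mm wide and 24 mm tall (12 mm above and below this point) and stands on a black round skirt of 54 mm diameter. Its own x runs along the wing, z out of the hatch. Hatch shut and head up it is 152.5 mm above the bench.
- stud_near_turn (a joint): Angle of that head in rad, clockwise seen from outside: 0 = wing along the extractor's x, between the two blue marks on the hatch, the only way its cross pin passes the slot below (within about 0.12); locked = 1.57 (against a stop at 1.62), wing square to the hinge line and pointing at the green mark. Turns freely, from -0.9, while the head is up; starts anywhere from -0.6 to 0.6.
- stud_near_press (a joint): How far that head is pressed in, m: 0 = up; its spring needs about 4 N to start and 11 N at the bottom (0.0145). Pressed in past about 0.0133 the pin is clear of the slot and of the catch ridge under the flange and the head turns freely to 1.57; let go there, it springs back to about 0.011 and is caught. It works only with the hatch shut.
- stud_far_grip (a point): Centre of the red wing of the fastener nearer the blower end, on its axis (extractor x 68 mm; 156 mm from the hinge line, so extractor y -68 mm when shut); the wing is 60 mm long, 14 mm wide and 24 mm tall (12 mm above and below this point) and stands on a black round skirt of 54 mm diameter. Its own x runs along the wing, z out of the hatch. Hatch shut and head up it is 152.5 mm above the bench.
- stud_far_turn (a joint): Angle of that head in rad, clockwise seen from outside: 0 = wing along the extractor's x, between the two blue marks on the hatch, the only way its cross pin passes the slot below (within about 0.12); locked = 1.57 (against a stop at 1.62), wing square to the hinge line and pointing at the green mark. Turns freely, from -0.9, while the head is up; starts anywhere from -0.6 to 0.6.
- stud_far_press (a joint): How far that head is pressed in, m: 0 = up; its spring needs about 4 N to start and 11 N at the bottom (0.0145). Pressed in past about 0.0133 the pin is clear of the slot and of the catch ridge under the flange and the head turns freely to 1.57; let go there, it springs back to about 0.011 and is caught. It works only with the hatch shut.
- jar_orange: Bystander: glass specimen jar with an orange cap, 84 mm across, 135 mm tall; origin at the middle of its underside, z up
- jar_red: Bystander: glass specimen jar with a red cap, 76 mm across, 120 mm tall; origin at the middle of its underside, z up
- reagent_bottle: Bystander: amber reagent bottle with a blue cap, 64 mm across, 175 mm tall; origin at the middle of its underside, z up
- beaker: Bystander: clear beaker, 72 mm across, 95 mm tall; origin at the middle of its underside, z up
- cell_model: Bystander: green half-ball model of a plant cell, flat face up, 150 mm across, 70 mm tall; origin at the middle of its underside, z up
- slide_box: Bystander: open cream box of glass slides, 150 x 100 x 30 mm; origin at the middle of its underside, z up
- dropper_bottle: Bystander: little amber dropper bottle standing on the deck of the blower housing, 30 mm across, 70 mm tall; origin at the middle of its underside, z up
- dish: Bystander: white porcelain evaporating dish, 90 mm across, 45 mm tall; origin at the middle of its underside, z up
There are look-alikes about, which are no part of the job. Of the things like the cartridge, leave any that is purple or yellow; of the rest the larger one is meant.

How it is judged:
By the outcome, as a careful person would: the job done as asked, in the order asked, and still so for the second after the job is handed in, with the robot touching nothing.
It also fails if it takes over 72 s, if anything falls off the work surface, if the arm or the gripper's body presses on something with over 40 N, if the wrist force passes 120 N, or if a joint passes its speed limit or range.

## Robot

A 6-joint arm with a two-finger parallel gripper is mounted at the origin on the work surface. World frame = base frame: x ahead of the robot, y to its left, z up, the work surface at z = 0. Lengths are in mm, angles in rad, forces in N, time in s.
With the tool pointing down it reaches from about 250 to 725 mm from the base axis. Payload 4 kg.
Tool frame: the origin (TCP) lies midway between the tips of the shut fingers; the grasp point (between the pads) lies 19 mm behind it; y points along the fingers, x is the direction in which the jaws open and shut, and the axes are right-handed (so a half turn about y gives the same grasp; the last joint's range is limited). The gripper opens to 85 mm and grips with 20 to 120 N. Pads are 22 mm wide; open, the fingers measure 114 mm over their backs; the gripper's body (76 mm by 85 mm) begins 54 mm behind the grasp point. The pads swing forward as they close: fully open they stand 13 mm farther back than shut.
Start: joints at [1.148, 0.241, 0.005, 1.335, 0, 1.571], TCP at [205.156, 455.972, 231.306] pointing down, gripper open.
Joint ranges: [-2.72, 2.72], [-1.05, 1.87], [-1.09, 1.28], [-1.99, 2.15], [-1.42, 1.44], [-3.14, 3.14]. Speed limits (rad/s): [2.79, 2.79, 3.14, 3.14, 3.14, 3.14].

## Interface

Orientations are given as a 3x3 rotation matrix whose columns are the frame's x, y, z axes.
In Python, from rig import observe, camera, camera_params, close_job, search_frame, outline_of gives the robot as it stands.
- The arm moves only by the tool arm_command, never from a script. Its argument "moves" is a list of rows, each a list of 3 entries, a list of its own where there are three numbers: the turn, a rotation vector about the tool's x, y, z in degrees, then the shift along the tool's x, y, z in m, then the opening in per cent of the stroke, from 0 (shut) to 100 (fully open). A call has 1 to 12 rows; each row shifts and turns the pose as measured when the row begins, along the tool's axes as they then stand; what a row does not reach is not made up. A row lasts 1/8 s, in which the tool goes at most 62.5 mm and 10.7 degrees, less where a joint would pass 70% of its speed; a pose out of reach is approached as far as the arm can. A call is refused whole if a number of a shift passes 0.0625 or a number of a turn 10.7, either way. A call with a gripper value outside its range is refused whole. The fingers move at their own pace and stop on an object; "grip_force" is the grip in N (left out, the last holds). Time passes only in rows, so rows that do not move let the fingers close. It gives the time, the measured TCP pose, the force and the opening at its end, in the units of the state.
- observe(): the state, without advancing time (a new reading comes with each control period).
- camera(name): name is "scene" or "top"; returns (picture, depth): 400x640x3 uint8, red, green, blue; 400x640 float32, mm along the optical axis (not along the pixel's ray), 0 where there is no reading.
- camera_params(name): a dict with "camera_matrix" (3x3 intrinsics, pixels), "pose" (4x4, takes a point from camera to world coordinates). Camera axes: x right, y down, z forward; pixel columns grow to the right and rows downward; lengths in mm; the calibration is good to about 2 mm. A picture is of the moment at which its call begins. camera_params takes no time and is no camera call.
- close_job(): hands the job in, once; it reports no verdict.
Trained networks look in the newest picture that a camera, given by its name, has taken for a name from the list of things; names that differ only in an ending like _2 or _b are one class to them, and where a whole thing is asked for, a point or a joint stands for the part that bears it (a point fixed in the world has none). Each returns a list of dicts, best first, with "score" (0 to 1); they miss things now and then, are a little off and sometimes report something else, mostly with a low value. They report only what shows in the picture. A call takes as long as a camera call. They do not tell look-alikes from the thing itself.
- search_frame(camera, thing): "uv" ([column, row] in pixels, amid what is visible of it).
- outline_of(camera, thing): "mask" (400x640 bool, what is visible of it) and "uv" ([column, row] in pixels, amid what is visible of it).
The state is a dict: "time": time; "joint_positions": joint angles; "dq": joint speeds; "tau": joint torques, N m; "ee_pos": TCP position; "eef_rot": TCP orientation; "force": force on the tool from outside, world axes, zero at the start; "ft_torque": the same for the moment, N m; "width": finger opening in mm.
Only numpy, scipy, OpenCV 4.12 (cv2) and the standard library are available. Lean on these libraries where they do the work, as an engineer would, in place of code of your own. Each camera call takes 0.05 s, during which the arm holds its last target.

## Working session

There is one attempt and no reset: what is moved stays moved. The work goes in short steps, Python scripts to look and compute and a tool call to move; the robot and the scene stay as the last step left them, time stands still between calls to the robot, and variables do not carry over. Pictures are saved under pics/ and viewed, and the job is handed in when it is done.

Besides the shell and the picture viewer there is one more tool, called after "Emit:" as name(argument=value, ...) on one line, values as JSON. arm_command: Moves the arm, as the interface text tells. Its arguments: {"type":"object","properties":{"moves":{"type":"array","items":{"type":"array"}},"grip_force":{"type":"number"}},"required":["moves"]}

```bash
ls; mkdir -p pics
python3 - <<'E'
from rig import *
import cv2, numpy as np
s=observe(); print(s)
for n in("scene","top"):
    p,d=camera(n); cv2.imwrite(f"pics/{n}0.png",p[:,:,::-1]); np.save(f"{n}0.npy",d)
    c=camera_params(n); print(n,c)
E
```

```text
pics
{'time': 0.0, 'joint_positions': array([1.14797978e+00, 2.41428164e-01, 3.72498837e-03, 1.33520347e+00,
       7.15896649e-06, 1.57078634e+00]), 'dq': array([ 2.16527000e-04, -1.10796672e-04,  2.71599067e-04, -8.10410315e-04,
       -2.85279189e-04, -6.58293598e-05]), 'tau': array([ 8.38149663e-04, -3.72317362e+01,  2.52408957e+01,  1.70253601e-02,
       -7.26198391e-05, -2.00897688e-05]), 'ee_pos': array([204.90331531, 455.39147867, 230.40566984]), 'eef_rot': array([[ 4.10320575e-01, -8.72455680e-04, -9.11940932e-01],
       [ 9.11938908e-01, -1.92153724e-03,  4.10321503e-01],
       [-2.11031578e-03, -9.99997773e-01,  7.18001609e-06]]), 'force': array([ 0.46071522, -0.18421491, -0.48520458]), 'ft_torque': array([-0.03198645, -0.04598719,  0.01750109]), 'width': 85.5542326128314}
scene {'camera_matrix': array([[455.84720457,   0.        , 321.55006332],
       [  0.        , 455.84720457, 203.26557201],
       [  0.        ,   0.        ,   1.        ]]), 'pose': array([[ 3.33806587e-01,  5.27370918e-01, -7.81314967e-01,
         1.58150121e+03],
       [ 9.42413347e-01, -2.04945053e-01,  2.64300225e-01,
        -2.87410428e+02],
       [-2.07423853e-02, -8.24546809e-01, -5.65413400e-01,
         8.54511072e+02],
       [ 0.00000000e+00,  0.00000000e+00,  0.00000000e+00,
         1.00000000e+00]])}
top {'camera_matrix': array([[399.65211127,   0.        , 316.73295359],
       [  0.        , 399.65211127, 200.27398504],
       [  0.        ,   0.        ,   1.        ]]), 'pose': array([[-1.48991318e-01, -9.67997601e-01,  2.01946111e-01,
         2.95719095e+02],
       [-9.88831033e-01,  1.46643942e-01, -2.66222276e-02,
         5.58150329e+01],
       [-3.84392135e-03, -2.03657063e-01, -9.79034742e-01,
         1.26203545e+03],
       [ 0.00000000e+00,  0.00000000e+00,  0.00000000e+00,
         1.00000000e+00]])}
```

View pics/scene0.png

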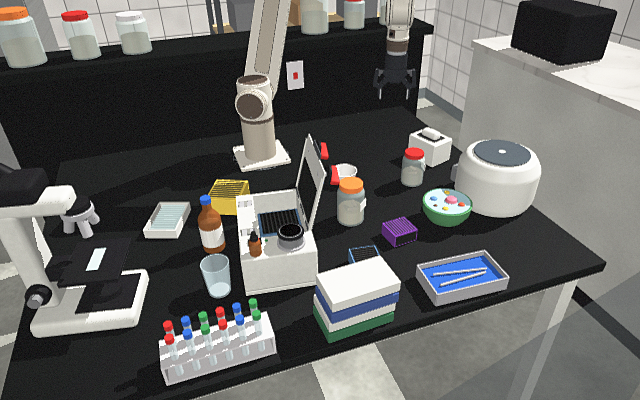

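View pics/top0.png

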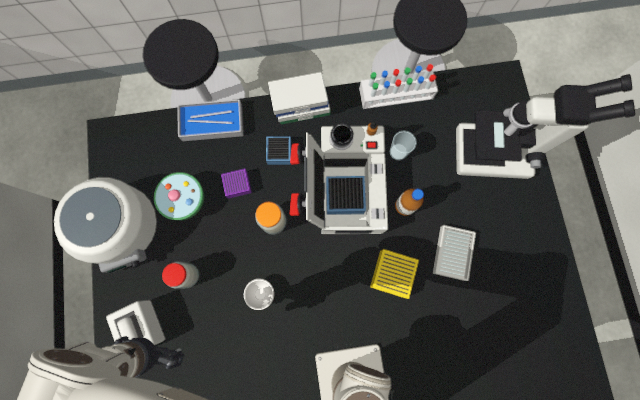

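```bash
cat > h.py <<'E'
from rig import *
import cv2, numpy as np
def cloud(n,d):
    c=camera_params(n);K=c["camera_matrix"];T=c["pose"]
    v,u=np.mgrid[:d.shape[0],:d.shape[1]]
    P=np.stack([(u-K[0,2])/K[0,0]*d,(v-K[1,2])/K[1,1]*d,d],-1)
    return P@T[:3,:3].T+T[:3,3]
def proj(n,X):
    c=camera_params(n);K=c["camera_matrix"];T=c["pose"]
    p=(np.atleast_2d(X)-T[:3,3])@T[:3,:3]; p=p@K.T
    return p[:,:2]/p[:,2:]
def crop(p,u0,v0,u1,v1,k,f):
    cv2.imwrite("pics/"+f,cv2.resize(p[v0:v1,u0:u1],None,fx=k,fy=k,interpolation=cv2.INTER_CUBIC)[:,:,::-1])
E
python3 - <<'E'
from h import *
for n,b,k in(("top",(260,110,430,250),4.5),("scene",(180,120,380,310),3)):
    p=cv2.imread(f"pics/{n}0.png")[:,:,::-1]; crop(p,*b,k,n+"0c.png")
d=np.load("top0.npy");W=cloud("top",d)
for z in (20,80,110,125):
    pass
# map
for v in range(120,240,6):
    print(v,[tuple(int(a) for a in W[v,u]) for u in range(296,396,12)])
E
```

```text
120 [(833, 49, 14), (834, 9, -2), (827, -30, 0), (822, -70, -2), (814, -110, 0), (808, -150, 1), (803, -190, 0), (797, -230, 0), (791, -270, -1)]
126 [(816, 52, 3), (812, 12, 0), (806, -27, -1), (798, -66, 3), (729, -85, 164), (739, -126, 123), (718, -155, 163), (728, -198, 125), (770, -266, -1)]
132 [(796, 55, 1), (790, 15, 2), (784, -24, 0), (715, -48, 165), (710, -82, 164), (719, -123, 125), (707, -155, 145), (709, -194, 125), (749, -262, -1)]
138 [(776, 58, -1), (664, 26, 280), (735, -16, 75), (696, -44, 167), (690, -79, 169), (701, -120, 125), (695, -155, 125), (691, -191, 123), (726, -256, 4)]
144 [(661, 60, 257), (648, 29, 279), (721, -14, 61), (691, -45, 130), (673, -76, 166), (682, -116, 126), (674, -150, 133), (672, -188, 123), (679, -233, 84)]
150 [(643, 62, 260), (632, 31, 281), (669, -5, 156), (676, -43, 121), (668, -77, 128), (663, -113, 126), (658, -148, 126), (654, -184, 122), (668, -236, 57)]
156 [(626, 64, 264), (617, 33, 278), (653, -3, 152), (668, -43, 86), (662, -79, 88), (656, -115, 90), (651, -152, 89), (637, -183, 115), (661, -242, 17)]
162 [(609, 66, 266), (5
[... 1235 characters left out ...]
 21, 167), (502, -17, 81), (497, -52, 81), (492, -88, 81), (485, -122, 88), (477, -154, 107), (488, -212, 0)]
216 [(514, 94, 4), (461, 56, 280), (475, 23, 170), (494, -17, 20), (489, -55, 18), (483, -92, 20), (468, -120, 83), (458, -150, 112), (469, -208, 0)]
222 [(494, 97, 6), (490, 59, 0), (460, 25, 157), (475, -14, 19), (470, -52, 19), (464, -89, 17), (451, -118, 78), (441, -147, 110), (450, -205, 0)]
228 [(476, 100, 1), (471, 62, 0), (465, 24, -3), (445, -6, 112), (439, -41, 112), (435, -76, 107), (295, 55, 1262), (424, -144, 112), (431, -201, -1)]
234 [(457, 102, 2), (451, 65, 2), (446, 27, -2), (440, -10, 0), (434, -47, 2), (429, -85, 0), (423, -122, 0), (417, -160, 1), (412, -197, 2)]
```

View pics/top0c.png

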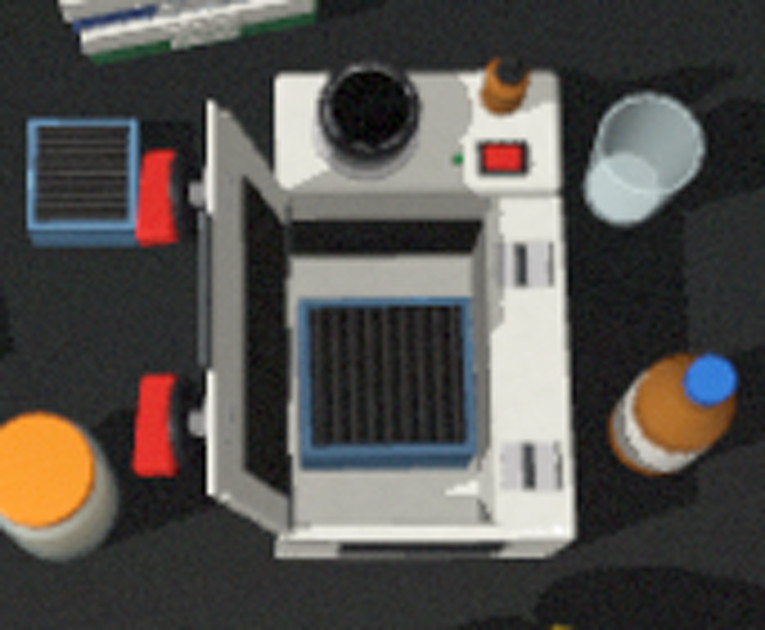

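View pics/scene0c.png

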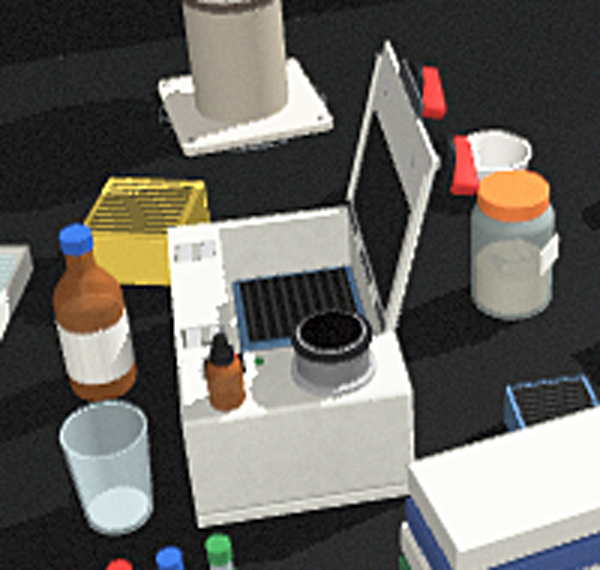

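```bash
cat > fit.py <<'E'
from h import *
from scipy.optimize import least_squares
d=np.load("top0.npy");W=cloud("top",d)
img=cv2.imread("pics/top0.png")[:,:,::-1].astype(int)
wh=(img.min(-1)>110)
R=[]
# -y edge (extractor y=-95): last white pixel w/ z>100 in rows
E1=[]
for v in range(135,228):
    us=[u for u in range(370,400) if W[v,u,2]>100 and W[v,u,2]<130]
    if us: E1.append(W[v,max(us)]); 
E1=np.array(E1)
E2=[]
for u in range(326,384):
    vs=[v for v in range(215,240) if 100<W[v,u,2]<125]
    if vs: E2.append(W[max(vs),u])
E2=np.array(E2)
E3=[]
for u in range(324,384):
    vs=[v for v in range(118,150) if 115<W[v,u,2]<132]
    if vs: E3.append(W[min(vs),u])
E3=np.array(E3)
def res(p):
    c,s=np.cos(p[2]),np.sin(p[2])
    f=lambda E:((E[:,0]-p[0])*c+(E[:,1]-p[1])*s, -(E[:,0]-p[0])*s+(E[:,1]-p[1])*c)
    return np.r_[f(E1)[1]+95-1, f(E2)[0]+115-1, f(E3)[0]-200+1]
r=least_squares(res,[550,-80,-.17],loss="soft_l1",f_scale=2)
print(r.x, np.degrees(r.x[2]),len(E1),len(E2),len(E3))
q=res(r.x);n1=len(E1);n2=len(E2)
for a in(q[:n1],q[n1:n1+n2],q[n1+n2:]):print(np.median(a),a.std())
np.save("ext.npy",r.x)
E
python3 fit.py
cat >> h.py <<'E'
def ext(P):
    x,y,t=np.load("ext.npy"); c,s=np.cos(t),np.sin(t)
    P=np.atleast_2d(np.array(P,float)); return np.stack([x+c*P[:,0]-s*P[:,1],y+s*P[:,0]+c*P[:,1],P[:,2]],-1)
def inv(P):
    x,y,t=np.load("ext.npy"); c,s=np.cos(t),np.sin(t)
    P=np.array(P,float); dx=P[...,0]-x;dy=P[...,1]-y; return np.stack([c*dx+s*dy,-s*dx+c*dy,P[...,2]],-1)
def overlay(p,n,lines,k=1):
    q=np.ascontiguousarray(p)
    for L,col in lines:
        uv=proj(n,L); cv2.polylines(q,[np.round(uv*16).astype(np.int32)],False,col,1,cv2.LINE_AA,4)
    return q
E
cat > ov.py <<'E'
from h import *
L=[]
b=lambda x0,x1,y0,y1,z:ext([(x0,y0,z),(x1,y0,z),(x1,y1,z),(x0,y1,z),(x0,y0,z)])
L+=[(b(-105,100,-45,85,110),(255,0,0)),(b(-115,115,-95,95,110),(0,255,0)),(b(115,200,-95,95,125),(255,0,255)),(b(-115,200,-95,95,0),(255,255,0))]
for n,bb,k in(("top",(260,110,430,250),4.5),("scene",(180,120,380,310),3)):
    p=cv2.imread(f"pics/{n}0.png")[:,:,::-1]; crop(overlay(p,n,L),*bb,k,n+"0o.png")
for n in ("top","scene"):
    W=cloud(n,np.load(n+"0.npy")); p=cv2.imread(f"pics/{n}0.png")[:,:,::-1].astype(int)
    I=inv(W)
    # cartridge top
    m=(I[...,2]>70)&(I[...,2]<90)&(abs(I[...,0])<98)&(I[...,1]>-43)&(I[...,1]<83)
    q=I[m]; print(n,m.sum(),np.percentile(q,[1,5,50,95,99],axis=0).round(1).tolist())
    # hatch
    m=(I[...,2]>130)&(abs(I[...,0])<114)&(I[...,1]>70)&(I[...,1]<160)
    red=m&(p[...,0]>150)&(p[...,1]<80)
    q=I[m&~red]; th=np.arctan2(q[:,2]-112,88-q[:,1]); print("hatch ang",np.percentile(th,[5,25,50,75,95]), np.hypot(q[:,2]-112,88-q[:,1]).max())
    for sx in(-68,68):
        q=I[red&(abs(I[...,0]-sx)<45)]; print("stud",len(q),q.mean(0) if len(q) else 0, q.min(0) if len(q) else 0,q.max(0) if len(q) else 0)
E
python3 ov.py
```

```text
[ 5.44262953e+02 -8.53850509e+01 -1.38829896e-01] -7.954367091517667 93 58 59
0.09652972024481699 1.0752530165196994
1.4181229463792064 0.6785878177795904
-3.0826412030365873 29.007928361186806
top 1398 [[-53.5, -37.0, 75.3], [-50.3, -32.1, 77.1], [-0.9, 21.2, 81.6], [50.7, 73.5, 85.8], [55.4, 79.0, 87.2]]
hatch ang [1.71310835 1.77403497 1.80447312 1.81329446 1.94119865] 201.49001847676652
stud 23 [-75.83782334 157.97197898 268.00873487] [-93.27679188 154.33927019 256.46399681] [-39.37255777 159.9668293  281.05824625]
stud 32 [ 58.84796039 157.6971591  269.28702154] [ 41.42706962 154.1302473  252.81810606] [ 97.62910785 159.98851762 284.2533639 ]
scene 815 [[-97.5, -40.0, 73.3], [-47.9, -36.2, 76.4], [-2.0, 6.0, 80.1], [55.4, 76.4, 83.8], [61.1, 82.3, 86.8]]
hatch ang [1.63062123 1.74100386 1.78527829 1.79844739 1.93732081] 197.2905471740945
stud 24 [-42.82006308 155.91982715 253.64028642] [-70.69326721 151.02344545 243.6225378 ] [-29.71099485 159.52797907 263.51740543]
stud 24 [ 96.90563533 152.68403792 252.55388115] [ 50.31643096 135.68537023 242.36502182] [105.17088308 159.87676206 301.60902723]
```

View pics/top0o.png

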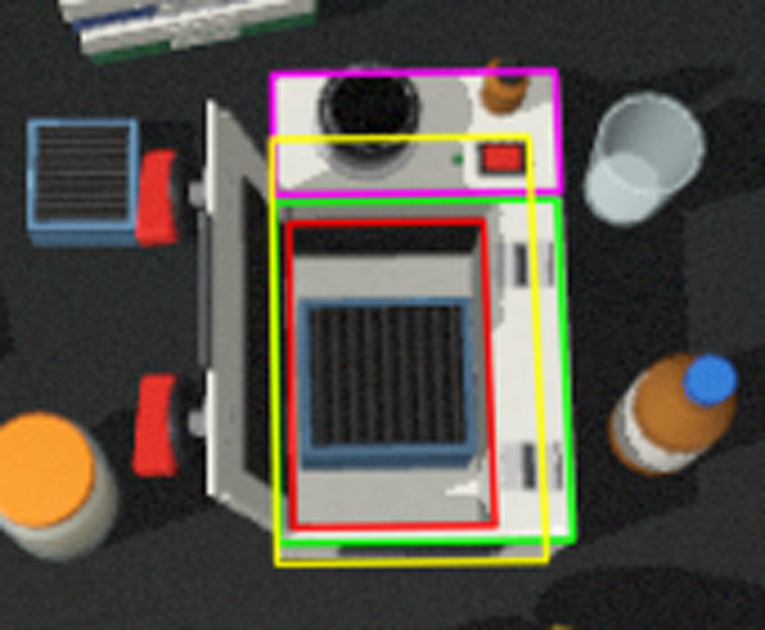

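View pics/scene0o.png

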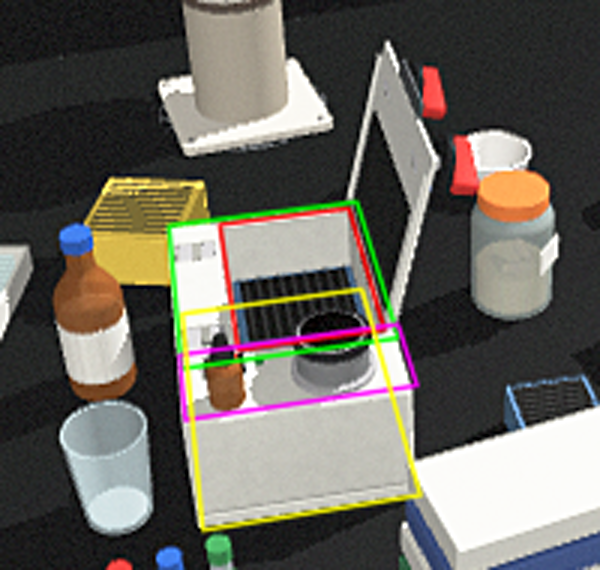

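Things that could be taken for the cartridge (top picture):
- Blue one in the chamber, about (345,195).
- Smaller blue one on the bench, (279,150).
- Purple one, (235,182).
- Yellow one, (395,273).

The one I want is the larger blue one in the chamber, and the close crop confirms it has a blue frame and black pleats. The red studs are on the open hatch at px (295,153) and (295,204). The first move goes to a point in front of the inlet.

Emit:
arm_command(moves=[[[0,0,0],[-0.034,-0.006,-0.027],0],[[0,0,0],[-0.034,-0.006,-0.027],0],[[0,0,0],[-0.034,-0.006,-0.027],0],[[0,0,0],[-0.034,-0.006,-0.027],0],[[0,0,0],[-0.034,-0.006,-0.027],0],[[0,0,0],[-0.034,-0.006,-0.027],0],[[0,0,0],[-0.034,-0.006,-0.027],0],[[0,0,0],[-0.034,-0.006,-0.027],0],[[0,0,0],[-0.034,-0.006,-0.027],0],[[0,0,0],[-0.034,-0.006,-0.027],0],[[0,0,0],[-0.034,-0.006,-0.027],0],[[0,0,0],[-0.034,-0.006,-0.027],0]])

```text
time: 1.6
ee_pos: [334.5, -63.4, 302.5]
eef_rot: [[0.403, -0.004, -0.915], [0.915, -0.008, 0.403], [-0.009, -1.0, 0.001]]
force: [0.6, 0.1, 0.8]
width: -0.0
```

```bash
cat >> h.py <<'E'
def need(target, yaw=None):
    "remaining shift in tool axes to an extractor-frame TCP target; turn about tool y for jaw (tool x) yaw given in extractor frame deg"
    s=observe(); R=s["eef_rot"]; t=ext(target)[0]
    d=R.T@(t-s["ee_pos"]); print("t",round(s["time"],2),"pos",s["ee_pos"].round(1),"ext",inv(s["ee_pos"]).round(1),"F",s["force"].round(1),"w",round(s["width"],1))
    print("q",s["joint_positions"].round(3),"down axis",R[:,1].round(3))
    print("tool shift mm",d.round(1),"norm",np.linalg.norm(d).round(1))
    a=np.degrees(np.arctan2(R[1,0],R[0,0])-np.load("ext.npy")[2]); print("jaw yaw in ext",a.round(1))
    ex=R.T@(ext([1,0,0])-ext([0,0,0]))[0]; ey=R.T@(ext([0,1,0])-ext([0,0,0]))[0]
    print("ext x in tool",ex.round(3),"ext y in tool",ey.round(3))
E
python3 -c "
from h import *
need([-80,20,220])"
```

```text
t 1.6 pos [334.5 -63.4 302.5] ext [-210.8   -7.3  302.5] F [0.6 0.1 0.8] w -0.0
q [-0.18  -0.1   -0.182  1.491 -0.008  0.235] down axis [-0.004 -0.008 -1.   ]
tool shift mm [  62.6   81.9 -118.5] norm 157.0
jaw yaw in ext 74.2
ext x in tool [ 0.272 -0.003 -0.962] ext y in tool [ 0.962 -0.008  0.272]
```

Emit:
arm_command(moves=[[[0,0,0],[0.0156,0.0205,-0.0296],0],[[0,0,0],[0.0156,0.0205,-0.0296],0],[[0,0,0],[0.0156,0.0205,-0.0296],0],[[0,0,0],[0.0156,0.0205,-0.0296],0],[[0,-8,0],[0,0,0],0],[[0,-8,0],[0,0,0],0]])

```text
time: 2.35
ee_pos: [471.3, -60.4, 215.3]
eef_rot: [[0.138, -0.007, -0.99], [0.99, -0.008, 0.138], [-0.009, -1.0, 0.006]]
force: [-0.1, 0.0, 0.7]
width: 0.1
```

```bash
python3 -c "
from h import *
need([-80,20,58])
for n in ('top','scene'):
  p,d=camera(n); np.save(n+'1.npy',d); cv2.imwrite('pics/%s1.png'%n,p[:,:,::-1])
p=cv2.imread('pics/scene1.png')[:,:,::-1];crop(p,150,60,390,310,2.4,'s1c.png')
"
```

```text
t 2.35 pos [471.3 -60.4 215.3] ext [-75.7  14.6 215.3] F [-0.1  0.   0.7] w 0.1
q [-0.122  0.204 -0.084  1.289 -0.009  0.017] down axis [-0.007 -0.008 -1.   ]
tool shift mm [  6.8 157.2   3.3] norm 157.4
jaw yaw in ext 90.0
ext x in tool [-0.    -0.006 -1.   ] ext y in tool [ 1.    -0.009  0.   ]
```

View pics/s1c.png

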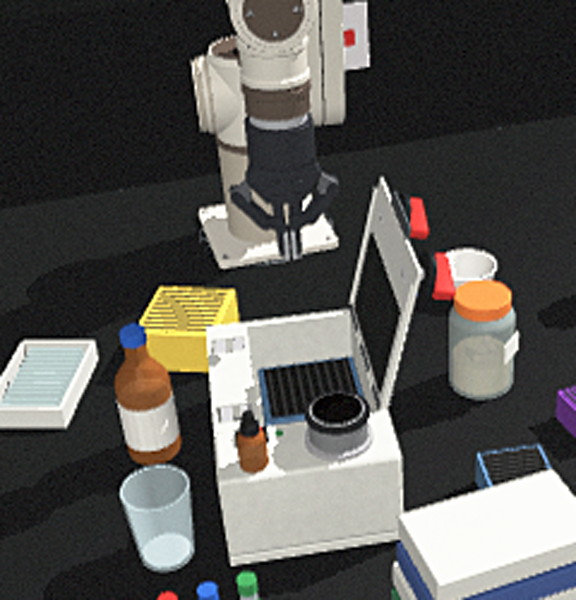

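The gripper is above the chamber with its knuckles clear of the hatch, at crop px (290,250). Next I descend behind the cartridge.

Emit:
arm_command(moves=[[[0,0,0],[0.004,0.03,0.002],0],[[0,0,0],[0.003,0.03,0.002],0],[[0,0,0],[0,0.03,0],0],[[0,0,0],[0,0.03,0],0],[[0,0,0],[0,0.02,0],0],[[0,0,0],[0,0.013,0],0]])

```text
time: 3.2
ee_pos: [468.1, -54.3, 59.9]
eef_rot: [[0.16, -0.002, -0.987], [0.987, -0.009, 0.16], [-0.009, -1.0, 0.001]]
force: [-0.3, 0.8, 0.1]
width: 0.2
```

```bash
python3 -c "
from h import *
need([-70,20,58])"
```

```text
t 3.2 pos [468.1 -54.3  59.9] ext [-79.7  20.3  59.9] F [-0.3  0.8  0.1] w 0.2
q [-0.11   0.338 -0.347  0.887 -0.009  0.051] down axis [-0.002 -0.009 -1.   ]
tool shift mm [-0.1  1.9 -9.7] norm 9.9
jaw yaw in ext 88.8
ext x in tool [ 0.022 -0.001 -1.   ] ext y in tool [ 1.    -0.009  0.022]
```

Emit:
arm_command(moves=[[[0,0,0],[0,0.001,-0.008],0],[[0,0,0],[0,0,-0.006],0],[[0,0,0],[0,0,-0.006],0],[[0,0,0],[0,0,-0.006],0],[[0,0,0],[0,0,-0.006],0]])

```text
time: 3.82
ee_pos: [500.9, -59.6, 59.6]
eef_rot: [[0.162, -0.004, -0.987], [0.987, -0.008, 0.162], [-0.009, -1.0, 0.002]]
force: [-1.9, 0.2, -1.1]
width: -0.1
```

```bash
python3 -c "
from h import *
need([-22,20,58])"
```

```text
t 3.83 pos [500.9 -59.6  59.6] ext [-46.5  19.5  59.6] F [-1.9  0.2 -1.1] w -0.1
q [-0.113  0.395 -0.258  0.92  -0.009  0.05 ] down axis [-0.004 -0.008 -1.   ]
tool shift mm [  1.1   1.6 -24.5] norm 24.5
jaw yaw in ext 88.6
ext x in tool [ 0.024 -0.002 -1.   ] ext y in tool [ 1.    -0.009  0.024]
```

Emit:
arm_command(moves=[[[0,0,0],[0.0005,0,-0.007],0],[[0,0,0],[0.0005,0,-0.006],0],[[0,0,0],[0,0,-0.004],0]])

```text
time: 4.2
ee_pos: [518.8, -61.5, 59.4]
eef_rot: [[0.162, -0.004, -0.987], [0.987, -0.008, 0.162], [-0.009, -1.0, 0.003]]
force: [-2.7, 0.3, -0.6]
width: 0.1
```

Emit:
arm_command(moves=[[[0,0,0],[0,0,-0.003],0],[[0,0,0],[0,0,-0.003],0]])

```text
time: 4.45
ee_pos: [524.7, -62.4, 59.4]
eef_rot: [[0.162, -0.005, -0.987], [0.987, -0.008, 0.162], [-0.009, -1.0, 0.004]]
force: [-1.9, 0.9, 1.2]
width: -0.1
```

```bash
python3 -c "
from h import *
need([-22,20,58])"
```

```text
t 4.45 pos [524.7 -62.4  59.4] ext [-22.5  20.   59.4] F [-1.9  0.9  1.2] w -0.1
q [-0.113  0.437 -0.191  0.948 -0.009  0.05 ] down axis [-0.005 -0.008 -1.   ]
tool shift mm [ 0.   1.4 -0.5] norm 1.5
jaw yaw in ext 88.6
ext x in tool [ 0.024 -0.004 -1.   ] ext y in tool [ 1.    -0.009  0.024]
```

Still only sliding friction (about 2 N), so I go on in 2 mm steps until it meets the seal.

Emit:
arm_command(moves=[[[0,0,0],[0,0,-0.002],0],[[0,0,0],[0,0,-0.002],0]])

```text
time: 4.7
ee_pos: [528.6, -63.2, 59.4]
eef_rot: [[0.162, -0.006, -0.987], [0.987, -0.008, 0.162], [-0.009, -1.0, 0.005]]
force: [-6.0, -1.4, 1.8]
width: -0.1
```

Emit:
arm_command(moves=[[[0,0,0],[0,0,-0.002],0],[[0,0,0],[0,0,-0.002],0]])

```text
time: 4.95
ee_pos: [528.5, -63.2, 59.4]
eef_rot: [[0.162, -0.014, -0.987], [0.987, -0.007, 0.162], [-0.009, -1.0, 0.013]]
force: [-7.6, 2.0, 5.1]
width: -0.2
```

Emit:
arm_command(moves=[[[0,0,0],[0,0,-0.002],0]])

```text
time: 5.08
ee_pos: [528.5, -63.2, 59.5]
eef_rot: [[0.162, -0.018, -0.987], [0.987, -0.006, 0.162], [-0.009, -1.0, 0.016]]
force: [-7.7, 2.4, 3.9]
width: -0.1
```

Emit:
arm_command(moves=[[[0,0,0],[0,0,-0.005],0],[[0,0,0],[0,0,-0.005],0]])

```text
time: 5.32
ee_pos: [528.2, -63.2, 59.5]
eef_rot: [[0.161, -0.037, -0.986], [0.987, -0.003, 0.162], [-0.009, -0.999, 0.036]]
force: [-15.4, 2.0, 13.0]
width: -0.3
```

Emit:
arm_command(moves=[[[0,0,0],[0,-0.001,0.015],0],[[0,0,0],[0,-0.03,0.015],0],[[0,0,0],[0,-0.04,0.01],0],[[0,0,0],[0,-0.05,0.02],0],[[0,0,0],[0,-0.05,0.04],0]])

```text
time: 5.95
ee_pos: [439.0, -47.0, 235.2]
eef_rot: [[0.162, -0.032, -0.986], [0.987, -0.004, 0.162], [-0.009, -0.999, 0.031]]
force: [0.4, -0.9, -0.0]
width: 0.0
```

```bash
python3 -c "
from h import *
need([-200,20,300])
for n in ('top','scene'):
  p,d=camera(n); np.save(n+'1.npy',d); cv2.imwrite('pics/%s1.png'%n,p[:,:,::-1])
b=lambda x0,x1,y0,y1,z:ext([(x0,y0,z),(x1,y0,z),(x1,y1,z),(x0,y1,z),(x0,y0,z)])
p=cv2.imread('pics/scene1.png')[:,:,::-1];crop(p,190,160,340,290,4.5,'s2c.png')
p=cv2.imread('pics/top1.png')[:,:,::-1];crop(p,260,110,430,250,4.5,'t2c.png')
"
```

```text
t 5.95 pos [439.  -47.  235.2] ext [-109.6   23.4  235.2] F [ 0.4 -0.9 -0. ] w 0.0
q [-0.102  0.148 -0.101  1.353 -0.007  0.061] down axis [-0.032 -0.004 -0.999]
tool shift mm [ -6.2 -62.   92.3] norm 111.3
jaw yaw in ext 88.6
ext x in tool [ 0.024 -0.031 -0.999] ext y in tool [ 1.    -0.008  0.024]
```

View pics/s2c.png

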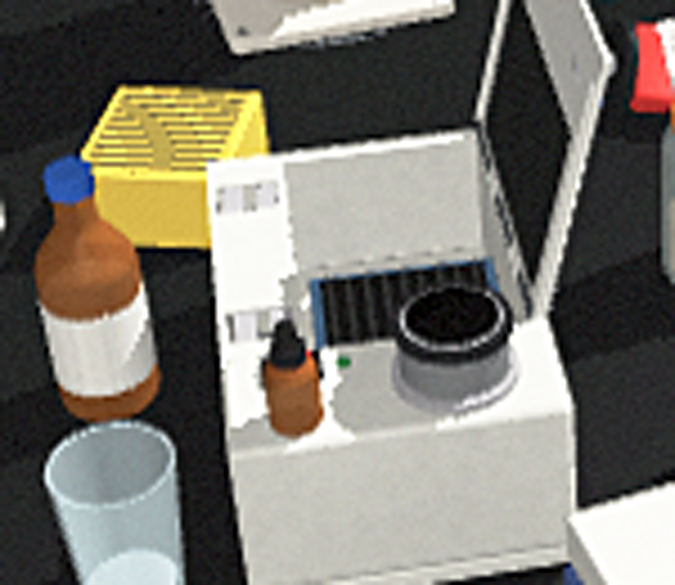

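View pics/t2c.png

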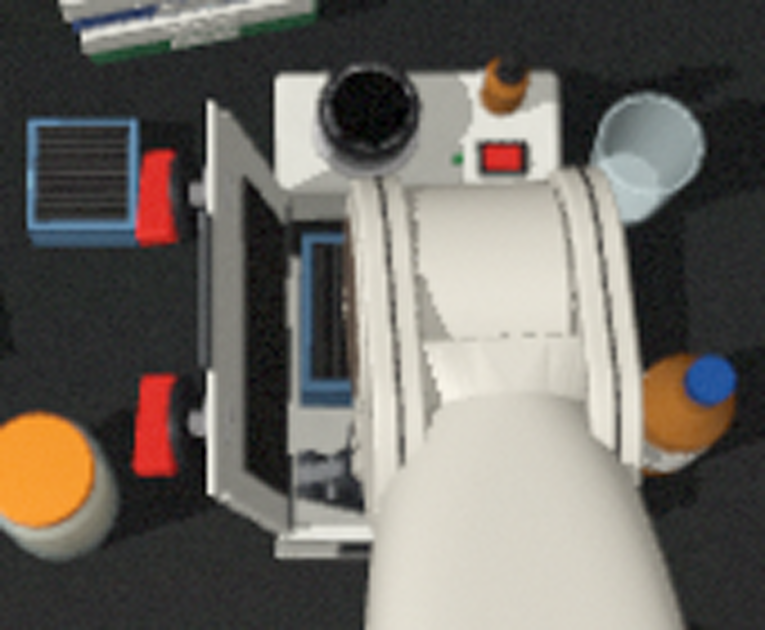

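```bash
python3 -c "
from h import *
I=inv(cloud('top',np.load('top1.npy')))
for (u,v) in [(345,170),(360,170),(375,170),(390,170),(345,190),(360,190),(390,190),(360,210),(380,230),(337,215),(334,200)]: print(u,v,I[v,u].round())
I=inv(cloud('scene',np.load('scene1.npy')))
p=cv2.imread('pics/scene1.png')[:,:,::-1];crop(p,190,0,350,200,3.,'s3c.png')
for (u,v) in [(250,150),(260,130),(262,110),(265,90),(265,60),(240,100),(240,70),(250,120)]: print(u,v,I[v,u].round())
"
```

```text
345 170 [-100.   64.  686.]
360 170 [-99.  41. 682.]
375 170 [-99.  18. 681.]
390 170 [-101.   -3.  687.]
345 190 [-132.   65.  692.]
360 190 [-131.   42.  688.]
390 190 [-133.   -1.  690.]
360 210 [-163.   44.  695.]
380 230 [-193.   18.  704.]
337 215 [-116.   62.  381.]
334 200 [-8. 53. 26.]
250 150 [-502.  -31.   54.]
260 130 [-484.   14.  139.]
262 110 [-75.   6. 385.]
265 90 [-70.  18. 440.]
265 60 [-65.  25. 517.]
240 100 [-498.  -44.  255.]
240 70 [-993.  -23.  202.]
250 120 [-499.  -18.  176.]
```

View pics/s3c.png

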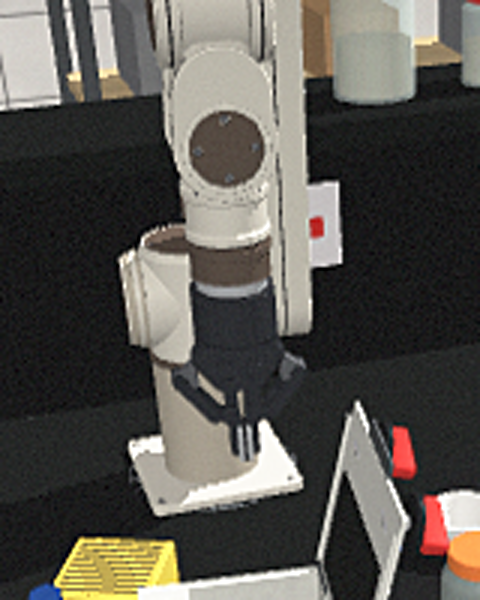

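Emit:
arm_command(moves=[[[-0.9,0,0],[0,-0.02,0.03],0],[[-0.9,0,0],[0,-0.02,0.03],0],[[0,0,0],[0.01,-0.02,0.03],0],[[0,0,0],[0.045,0,0],0],[[0,0,0],[0.05,0,0],0],[[0,0,0],[0.05,0,0],0],[[0,0,0],[0.04,0,0],0]])

```text
time: 6.92
ee_pos: [390.1, 164.3, 302.8]
eef_rot: [[0.17, 0.032, -0.985], [0.985, -0.009, 0.17], [-0.003, -0.999, -0.033]]
force: [0.9, 0.2, 0.9]
width: 0.2
```

Emit:
arm_command(moves=[[[0,10,0],[0,0,0],0],[[0,10,0],[0,0,0],0],[[0,10,0],[0,0,0],0],[[0,10,0],[0,0,0],0],[[0,10,0],[0,0,0],0],[[0,10,0],[0,0,0],0],[[0,10,0],[0,0,0],0],[[0,10,0],[0,0,0],0],[[0,8,0],[0,0,0],0]])

```text
time: 8.05
ee_pos: [400.2, 172.1, 300.3]
eef_rot: [[0.983, 0.047, 0.179], [-0.18, -0.002, 0.984], [0.047, -0.999, 0.006]]
force: [0.4, -0.0, 0.3]
width: -0.2
```

```bash
python3 -c "
from h import *
need([0,195,252])
p,d=camera('top'); np.save('top3.npy',d); cv2.imwrite('pics/top3.png',p[:,:,::-1]); crop(p,240,110,410,250,4.5,'t3c.png')
I=inv(cloud('top',d))
m=(I[...,2]>70)&(I[...,2]<90)&(abs(I[...,0])<98)&(I[...,1]>-43)&(I[...,1]<83)
print(np.percentile(I[m],[1,5,50,95,99],axis=0).round(1).tolist())
"
```

```text
t 8.05 pos [400.2 172.1 300.3] ext [-178.3  235.1  300.3] F [ 0.4 -0.   0.3] w -0.2
q [ 0.421  0.057 -0.036  1.436 -0.021  2.172] down axis [ 0.047 -0.002 -0.999]
tool shift mm [177.4  56.4 -32.9] norm 189.0
jaw yaw in ext -2.4
ext x in tool [0.998 0.047 0.042] ext y in tool [-0.042  0.004  0.999]
[[-10.1, -37.9, 73.7], [-7.0, -33.0, 76.8], [42.0, 19.5, 81.5], [91.7, 71.9, 85.5], [96.6, 76.0, 87.2]]
```

View pics/t3c.png

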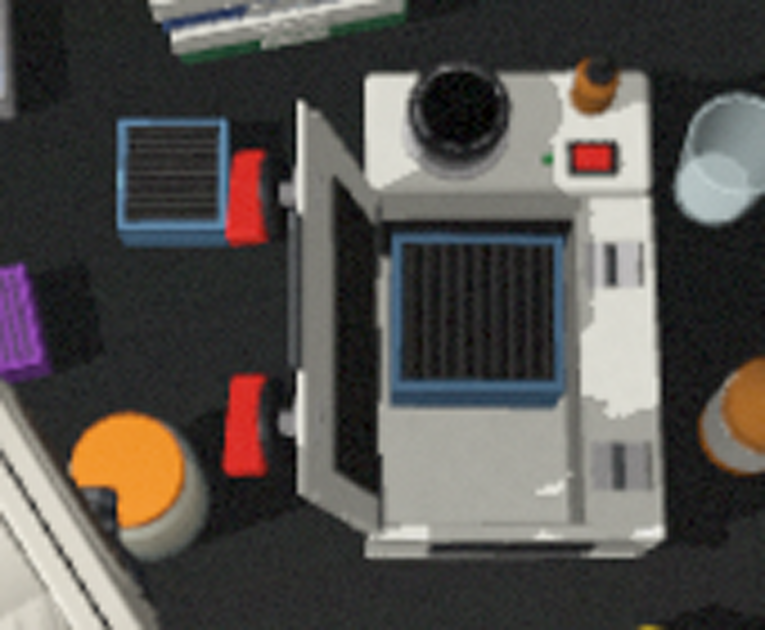

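The cartridge now sits squared against the seal: its top face spans extractor x of about -10 to 97–100, and the push met a rigid stop. Next I go to the outside of the hatch.

Emit:
arm_command(moves=[[[0,0,2.7],[0,0,0],0],[[0,0,0],[0.0355,0.006,0],0],[[0,0,0],[0.0355,0.01,-0.001],0],[[0,0,0],[0.0355,0.01,-0.001],0],[[0,0,0],[0.0355,0.01,-0.001],0],[[0,0,0],[0.0355,0.01,0],0]])

```text
time: 8.85
ee_pos: [584.2, 140.0, 254.1]
eef_rot: [[0.986, 0.011, 0.166], [-0.167, 0.011, 0.986], [0.009, -1.0, 0.013]]
force: [-0.2, 0.8, -0.5]
width: -0.2
```

```bash
python3 -c "
from h import *
need([0,165,255])
p,d=camera('scene'); crop(p,200,20,440,260,2.4,'s4c.png')
"
```

```text
t 8.85 pos [584.2 140.  254.1] ext [  8.4 228.8 254.1] F [-0.2  0.8 -0.5] w -0.2
q [0.231 0.429 0.331 1.459 0.008 1.969] down axis [ 0.011  0.011 -1.   ]
tool shift mm [ -6.5  -1.7 -64. ] norm 64.3
jaw yaw in ext -1.6
ext x in tool [1.    0.01  0.028] ext y in tool [-0.029  0.012  1.   ]
```

View pics/s4c.png

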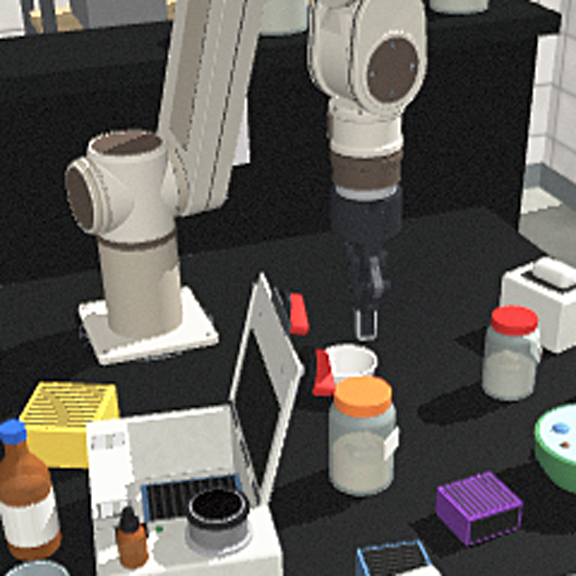

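Emit:
arm_command(moves=[[[0,0,0],[-0.004,0,-0.025],0],[[0,0,0],[-0.004,0,-0.025],0],[[0,0,0],[0,0,-0.012],0],[[0,0,0],[0,0,-0.005],0],[[0,0,0],[0,0,-0.005],0]])

```text
time: 9.52
ee_pos: [571.2, 68.2, 246.2]
eef_rot: [[0.987, 0.012, 0.161], [-0.161, 0.01, 0.987], [0.01, -1.0, 0.012]]
force: [-0.1, -0.5, 0.7]
width: -0.3
```

```bash
python3 -c "
from h import *
need([0,108,262])"
```

```text
t 9.53 pos [571.2  68.2 246.2] ext [  5.5 155.8 246.2] F [-0.1 -0.5  0.7] w -0.3
q [0.114 0.377 0.233 1.414 0.008 1.847] down axis [ 0.012  0.01  -1.   ]
tool shift mm [ -4.2 -16.4 -47.8] norm 50.7
jaw yaw in ext -1.3
ext x in tool [1.    0.011 0.023] ext y in tool [-0.023  0.011  1.   ]
```

Emit:
arm_command(moves=[[[0,0,0],[-0.001,-0.003,-0.006],0],[[0,0,0],[-0.001,-0.003,-0.006],0],[[0,0,0],[-0.001,-0.003,-0.006],0],[[0,0,0],[-0.001,-0.003,-0.006],0]])

```text
time: 10.02
ee_pos: [563.1, 48.2, 258.1]
eef_rot: [[0.988, 0.012, 0.155], [-0.156, 0.016, 0.988], [0.009, -1.0, 0.018]]
force: [1.5, 4.6, -1.0]
width: 0.2
```

Emit:
arm_command(moves=[[[0,0,0],[0,-0.003,-0.007],0],[[0,0,0],[0,-0.003,-0.007],0],[[0,0,0],[0,-0.003,-0.007],0],[[0,0,0],[0,-0.003,-0.007],0]])

```text
time: 10.52
ee_pos: [558.1, 18.6, 270.4]
eef_rot: [[0.988, 0.012, 0.156], [-0.156, 0.017, 0.988], [0.009, -1.0, 0.018]]
force: [0.7, 4.0, -2.3]
width: -0.1
```

```bash
python3 -c "
from h import *
need([0,49,254])
p,d=camera('scene'); crop(p,200,20,440,260,2.4,'s5c.png')
"
```

```text
t 10.53 pos [558.1  18.6 270.4] ext [ -0.7 104.9 270.4] F [ 0.7  4.  -2.3] w -0.1
q [0.025 0.337 0.238 1.459 0.016 1.752] down axis [ 0.012  0.017 -1.   ]
tool shift mm [  1.6  15.4 -56.2] norm 58.3
jaw yaw in ext -1.0
ext x in tool [1.    0.009 0.018] ext y in tool [-0.018  0.018  1.   ]
```

View pics/s5c.png

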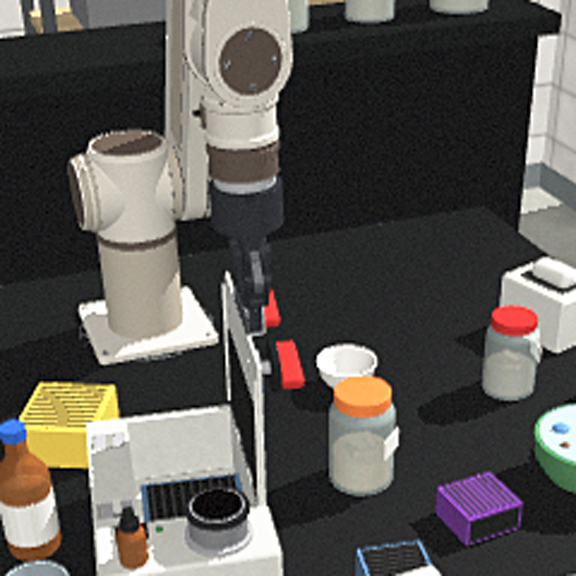

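Hatch is near vertical, pushed at about 4 N by the finger side, between the studs. I keep following the arc.

Emit:
arm_command(moves=[[[0,0,0],[0,0.0005,-0.0075],0],[[0,0,0],[0,0.0005,-0.0075],0],[[0,0,0],[0,0.001,-0.0075],0],[[0,0,0],[0,0.001,-0.0075],0],[[0,0,0],[0,0.001,-0.0075],0],[[0,0,0],[0,0.001,-0.0075],0],[[0,0,0],[0,0.001,-0.0075],0]])

```text
time: 11.45
ee_pos: [550.3, -36.2, 264.7]
eef_rot: [[0.988, 0.015, 0.156], [-0.157, 0.019, 0.987], [0.012, -1.0, 0.021]]
force: [1.2, 4.4, -1.7]
width: 0.1
```

```bash
python3 -c "
from h import *
need([0,-2,223])"
```

```text
t 11.45 pos [550.3 -36.2 264.7] ext [ -0.9  49.6 264.7] F [ 1.2  4.4 -1.7] w 0.1
q [-0.077  0.322  0.202  1.436  0.02   1.651] down axis [ 0.015  0.019 -1.   ]
tool shift mm [  1.3  40.6 -52.4] norm 66.3
jaw yaw in ext -1.1
ext x in tool [1.    0.013 0.018] ext y in tool [-0.018  0.021  1.   ]
```

Emit:
arm_command(moves=[[[0,0,0],[0,0.004,-0.0075],0],[[0,0,0],[0,0.0045,-0.0075],0],[[0,0,0],[0,0.005,-0.0075],0],[[0,0,0],[0,0.005,-0.0075],0],[[0,0,0],[0,0.005,-0.0075],0],[[0,0,0],[0,0.005,-0.0075],0],[[0,0,0],[0,0.005,-0.0075],0]])

```text
time: 12.32
ee_pos: [542.5, -93.7, 229.8]
eef_rot: [[0.987, 0.019, 0.158], [-0.159, 0.014, 0.987], [0.016, -1.0, 0.017]]
force: [1.0, 3.4, -0.6]
width: 0.1
```

```bash
python3 -c "
from h import *
need([0,-37,175])
p,d=camera('scene'); crop(p,200,20,440,260,2.4,'s6c.png')
"
```

```text
t 12.32 pos [542.5 -93.7 229.8] ext [ -0.6  -8.5 229.8] F [ 1.   3.4 -0.6] w 0.1
q [-0.18   0.329  0.121  1.347  0.017  1.55 ] down axis [ 0.019  0.014 -1.   ]
tool shift mm [  0.3  54.4 -29.4] norm 61.8
jaw yaw in ext -1.2
ext x in tool [1.    0.017 0.02 ] ext y in tool [-0.02   0.016  1.   ]
```

View pics/s6c.png

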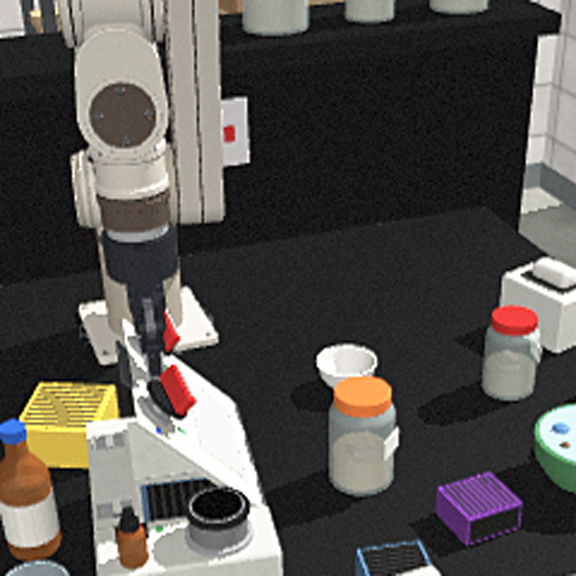

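Emit:
arm_command(moves=[[[0,0,0],[0,0.005,-0.0045],0],[[0,0,0],[0,0.0055,-0.0045],0],[[0,0,0],[0,0.006,-0.004],0],[[0,0,0],[0,0.006,-0.0035],0],[[0,0,0],[0,0.006,-0.0035],0],[[0,0,0],[0,0.006,-0.0035],0],[[0,0,0],[0,0.006,-0.003],0]])

```text
time: 13.25
ee_pos: [537.8, -123.9, 185.4]
eef_rot: [[0.987, 0.016, 0.16], [-0.16, 0.009, 0.987], [0.015, -1.0, 0.011]]
force: [-0.2, -0.7, 2.0]
width: -0.2
```

```bash
python3 -c "
from h import *
need([0,-51,117])
p,d=camera('scene'); crop(p,200,20,440,260,2.4,'s7c.png')
"
```

```text
t 13.25 pos [ 537.8 -123.9  185.4] ext [ -1.1 -39.  185.4] F [-0.2 -0.7  2. ] w -0.2
q [-0.233  0.355  0.042  1.244  0.012  1.499] down axis [ 0.016  0.009 -1.   ]
tool shift mm [  0.4  68.3 -12.7] norm 69.5
jaw yaw in ext -1.3
ext x in tool [1.    0.015 0.022] ext y in tool [-0.022  0.011  1.   ]
```

View pics/s7c.png

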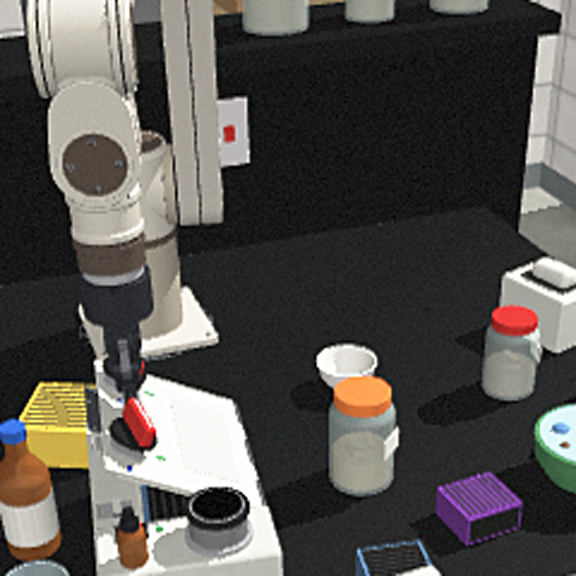

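Emit:
arm_command(moves=[[[0,0,0],[0,0.006,-0.0025],0],[[0,0,0],[0,0.006,-0.0025],0],[[0,0,0],[0,0.006,-0.002],0],[[0,0,0],[0,0.006,-0.0015],0],[[0,0,0],[0,0.006,-0.001],0],[[0,0,0],[0,0.006,-0.001],0],[[0,0,0],[0,0.004,-0.001],0]])

```text
time: 14.18
ee_pos: [535.6, -135.9, 141.0]
eef_rot: [[0.987, 0.014, 0.16], [-0.16, 0.009, 0.987], [0.012, -1.0, 0.011]]
force: [-1.1, -0.5, 1.4]
width: -0.2
```

Emit:
arm_command(moves=[[[0,0,0],[0,0.003,0],0],[[0,0,0],[0,0.003,0],0],[[0,0,0],[0,0.003,0],0]])

```text
time: 14.55
ee_pos: [535.9, -135.9, 131.5]
eef_rot: [[0.987, 0.014, 0.16], [-0.161, 0.008, 0.987], [0.013, -1.0, 0.011]]
force: [-0.2, -0.1, 1.2]
width: -0.5
```

```bash
python3 -c "
from h import *
need([0,-51,117])
"
```

```text
t 14.55 pos [ 535.9 -135.9  131.5] ext [ -1.3 -51.2 131.5] F [-0.2 -0.1  1.2] w -0.5
q [-0.255  0.397 -0.043  1.12   0.012  1.477] down axis [ 0.014  0.008 -1.   ]
tool shift mm [ 1.1 14.5  0.1] norm 14.6
jaw yaw in ext -1.3
ext x in tool [1.    0.013 0.022] ext y in tool [-0.022  0.01   1.   ]
```

Emit:
arm_command(moves=[[[0,0,0],[0,0.002,0],0],[[0,0,0],[0,0.002,0],0],[[0,0,0],[0,0.002,0],0],[[0,0,0],[0,0.0015,0],0]])

```text
time: 15.05
ee_pos: [535.9, -135.7, 123.4]
eef_rot: [[0.987, 0.014, 0.16], [-0.16, 0.009, 0.987], [0.012, -1.0, 0.011]]
force: [-0.5, -1.1, 0.5]
width: 0.3
```

Emit:
arm_command(moves=[[[0,0,0],[0,0.0015,0],0],[[0,0,0],[0,0.0015,0],0],[[0,0,0],[0,0.0015,0],0]])

```text
time: 15.42
ee_pos: [535.9, -135.7, 118.6]
eef_rot: [[0.987, 0.014, 0.16], [-0.161, 0.008, 0.987], [0.012, -1.0, 0.01]]
force: [0.3, -0.4, 0.5]
width: -0.4
```

Emit:
arm_command(moves=[[[0,0,0],[0,0.002,0],0],[[0,0,0],[0,0.002,0],0]])

```text
time: 15.68
ee_pos: [535.9, -135.8, 116.9]
eef_rot: [[0.987, 0.015, 0.16], [-0.161, 0.008, 0.987], [0.014, -1.0, 0.01]]
force: [-6.2, 0.3, 20.5]
width: 0.1
```

Emit:
arm_command(moves=[[[0,0,0],[0,-0.03,0],0],[[0,0,0],[0,-0.05,0],0],[[0,0,0],[0,-0.05,0],30],[[0,0,0],[-0.05,-0.02,0],50],[[0,0,0],[-0.06,-0.002,0],50],[[0,0,0],[-0.06,-0.002,0],50],[[0,0,0],[-0.04,-0.002,0],50]])

```text
time: 16.55
ee_pos: [322.9, -100.7, 272.5]
eef_rot: [[0.987, 0.013, 0.158], [-0.158, 0.014, 0.987], [0.011, -1.0, 0.016]]
force: [0.0, -0.7, 0.6]
width: 43.0
```

```bash
python3 -c "
from h import *
need([-68,-68,220])
for n in ('top','scene'):
  p,d=camera(n); np.save(n+'4.npy',d); cv2.imwrite('pics/%s4.png'%n,p[:,:,::-1])
  for t in ('stud_near_grip','stud_far_grip'):
    for r in outline_of(n,t)[:3]:
      W=inv(cloud(n,d)); m=r['mask']; q=W[m]; q=q[(q[:,2]>155)&(q[:,2]<175)] if len(q) else q
      print(n,t,r['score'],r['uv'],m.sum(),q.mean(0).round(1) if len(q) else None)
  if n=='top': crop(p,290,110,420,250,5,'t4c.png')
  else: crop(p,200,130,320,280,4,'s8c.png')
print(proj('top',ext([[-68,-68,164],[68,-68,164]])),proj('scene',ext([[-68,-68,164],[68,-68,164]])))
"
```

```text
t 16.55 pos [ 322.9 -100.7  272.5] ext [-217.1  -45.8  272.5] F [ 0.  -0.7  0.6] w 43.0
q [-0.318 -0.107 -0.266  1.404  0.017  1.412] down axis [ 0.013  0.014 -1.   ]
tool shift mm [148.9  53.8 -20.1] norm 159.6
jaw yaw in ext -1.1
ext x in tool [1.    0.011 0.02 ] ext y in tool [-0.02   0.015  1.   ]
top stud_near_grip 0.69 [379.2, 211.4] 252 [-69.8 -67.8 163.1]
top stud_far_grip 0.64 [372.7, 166.4] 272 [ 66.5 -68.3 163.3]
top stud_far_grip 0.31 [402.7, 144.4] 508 None
scene stud_near_grip 0.59 [243.5, 196.7] 226 [-56.3 -70.4 161.5]
scene stud_far_grip 0.65 [244.9, 222.8] 280 [ 79.4 -70.9 161.6]
[[379.65077897 210.356715  ]
 [377.61568167 163.5474886 ]] [[243.7286902  186.53923455]
 [246.95364902 213.70788704]]
```

View pics/t4c.png

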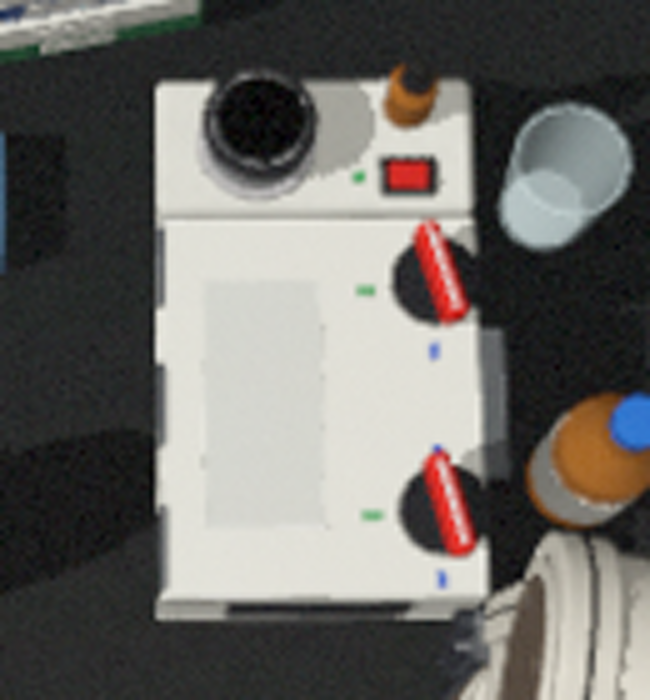

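View pics/s8c.png

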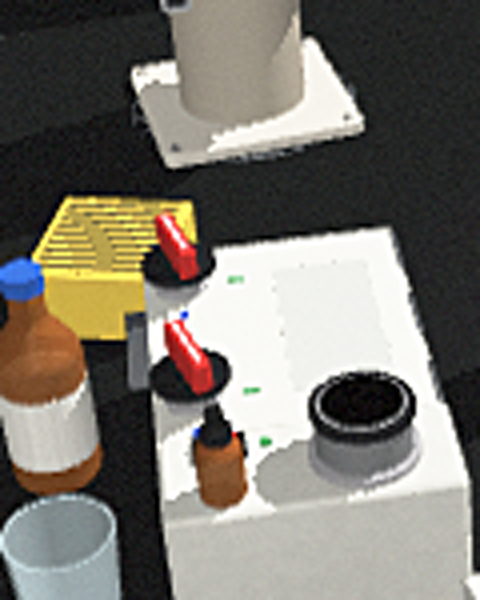

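```bash
cat >> h.py <<'E'
def plane(n,uv,z):
    c=camera_params(n);K=c["camera_matrix"];T=c["pose"];uv=np.atleast_2d(uv).astype(float)
    r=np.stack([(uv[:,0]-K[0,2])/K[0,0],(uv[:,1]-K[1,2])/K[1,1],np.ones(len(uv))],-1)@T[:3,:3].T
    return T[:3,3]+r*((z-T[2,3])/r[:,2])[:,None]
def wing(n,p,d,ctr,ztop=164.5):
    I=inv(cloud(n,d)); p=p.astype(int)
    m=(p[...,0]>110)&(p[...,0]>1.6*p[...,1])&(np.hypot(I[...,0]-ctr[0],I[...,1]-ctr[1])<42)&(I[...,2]>ztop-5.5)&(I[...,2]<ztop+8)
    v,u=np.nonzero(m)
    q=inv(plane(n,np.stack([u,v],-1),ztop))[:,:2]
    (c,sz,a)=cv2.minAreaRect(q.astype(np.float32))
    w,V=np.linalg.eigh(np.cov(q.T)); e=V[:,1]*np.sign(V[0,1])
    print(n,"wing n",len(q),"ctr",q.mean(0).round(1),"rect",np.round(c,1),np.round(sz,1),"CW angle deg",np.degrees(-np.arctan2(e[1],e[0])).round(1))
E
python3 -c "
from h import *
for n in('top','scene'):
  p=cv2.imread('pics/%s4.png'%n)[:,:,::-1];d=np.load(n+'4.npy')
  for x in(-68,68): wing(n,p,d,(x,-68))
"
```

```text
top wing n 73 ctr [-69.2 -67.4] rect [-67.2 -67.8] [58.6 13.9] CW angle deg -13.9
top wing n 69 ctr [ 66.  -67.9] rect [ 67.1 -68.3] [58.6 13.7] CW angle deg -16.0
scene wing n 40 ctr [-55.3 -71.2] rect [-56.8 -71.4] [57.6 13.3] CW angle deg -16.1
scene wing n 52 ctr [ 80.9 -71.3] rect [ 79.3 -71.6] [57.9 13.6] CW angle deg -16.3
```

```bash
python3 -c "
from h import *
for n in('top','scene'):
  p=cv2.imread('pics/%s4.png'%n)[:,:,::-1].astype(int);d=np.load(n+'4.npy');I=inv(cloud(n,d))
  m=(abs(I[...,0])<90)&(I[...,1]>-20)&(I[...,1]<70)&(I[...,2]>90)&(I[...,2]<140); print(n,'hatch z',np.median(I[m][:,2]),m.sum())
  m=(abs(I[...,0])<90)&(I[...,1]<-150)&(I[...,1]>-250)&(abs(I[...,2])<30); print('bench',np.median(I[m][:,2]))
  # green marks, blue marks on hatch
  for nm,c in(('green',(p[...,1]>p[...,0]+25)&(p[...,1]>p[...,2]+15)),('blue',(p[...,2]>p[...,0]+40))):
    m=c&(I[...,2]>105)&(I[...,2]<130)&(abs(I[...,0])<112)&(abs(I[...,1])<95)
    k,l,s,cc=cv2.connectedComponentsWithStats(m.astype(np.uint8),connectivity=8)
    for i in range(1,k): print(nm,s[i,4],cc[i].round(1),inv(plane(n,cc[i],117))[0].round(1))
  s=observe()
p,d=camera('scene'); cv2.imwrite('pics/s9.png',p[:,:,::-1]); print(proj('scene',s['ee_pos']),proj('top',s['ee_pos'])); crop(p,180,20,340,180,4,'s9c.png')
"
```

```text
top hatch z 117.48902641909444 1830
bench 0.16620432160630116
green 7 [362.7 167.6] [ 70.3 -30.6 117. ]
green 8 [364.  212.6] [-65.7 -29.7 117. ]
blue 6 [376.5 180. ] [ 31.7 -70.  117. ]
blue 1 [377. 199.] [-25.7 -69.1 117. ]
blue 4 [378.  225.5] [-103.9  -68.8  117. ]
scene hatch z 116.19660562256479 1067
bench -0.7661135743242085
green 8 [258.5 199.5] [-63. -31. 117.]
green 5 [262.2 227.2] [ 72.5 -33.1 117. ]
blue 4 [245.5 208.5] [-25.6 -71.1 117. ]
blue 3 [248.7 237.3] [107.8 -71.6 117. ]
[[243.75649448 129.35513408]] [[380.00036581 260.99037064]]
```

View pics/s9c.png

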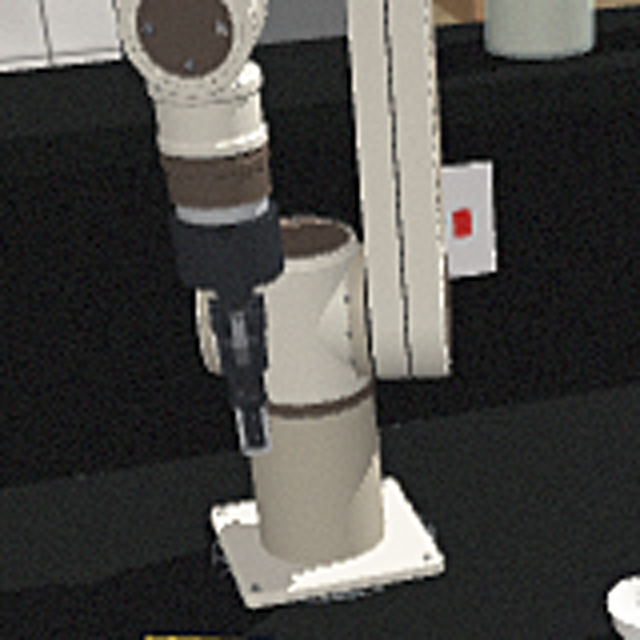

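```bash
python3 -c "
from h import *
for n in('top','scene'):
  p=cv2.imread('pics/%s4.png'%n)[:,:,::-1].astype(int);d=np.load(n+'4.npy');I=inv(cloud(n,d))
  for x in(-68,68):
    m=(p[...,0]>110)&(p[...,0]>1.6*p[...,1])&(np.hypot(I[...,0]-x,I[...,1]+68)<46)&(I[...,2]>118)
    q=I[m]; print(n,x,m.sum(),np.histogram(q[:,2],np.arange(130,185,4)))
    for lo,hi in((140,152),(152,160),(160,180)):
      k=q[(q[:,2]>lo)&(q[:,2]<hi)]; print('  ',lo,len(k),k.mean(0).round(1) if len(k) else 0, np.ptp(k,axis=0).round(0) if len(k) else 0)
"
```

```text
top -68 97 (array([ 0,  2,  4,  0,  1,  5,  8, 22, 52,  3,  0,  0,  0]), array([130, 134, 138, 142, 146, 150, 154, 158, 162, 166, 170, 174, 178,
       182]))
   140 5 [-76.4 -71.4 145.9] [11. 21. 11.]
   152 19 [-64.7 -62.5 156.9] [53. 16.  8.]
   160 69 [-68.9 -67.8 163.7] [57. 23.  8.]
top 68 95 (array([ 0,  0,  2,  5,  3,  8,  7, 13, 52,  5,  0,  0,  0]), array([130, 134, 138, 142, 146, 150, 154, 158, 162, 166, 170, 174, 178,
       182]))
   140 11 [ 65.1 -70.2 146.8] [47. 25.  9.]
   152 17 [ 64.3 -63.9 156.5] [54. 23.  7.]
   160 65 [ 66.8 -68.1 163.7] [56. 24.  9.]
scene -68 85 (array([ 0,  1,  6,  2, 11,  8, 13, 19, 25,  0,  0,  0,  0]), array([130, 134, 138, 142, 146, 150, 154, 158, 162, 166, 170, 174, 178,
       182]))
   140 22 [-45.7 -69.7 147.6] [52. 23. 11.]
   152 24 [-47.5 -70.1 156.7] [55. 25.  7.]
   160 36 [-59.1 -70.9 162.7] [55. 23.  5.]
scene 68 106 (array([ 0,  0,  4,  8, 13, 11, 12, 33, 25,  0,  0,  0,  0]), array([130, 134, 138, 142, 146, 150, 154, 158, 162, 166, 170, 174, 178,
       182]))
   140 26 [ 89.5 -69.8 147.4] [50. 25. 11.]
   152 28 [ 86.1 -71.4 156.3] [50. 26.  8.]
   160 49 [ 77.9 -70.9 162.3] [59. 25.  6.]
```

Both wings sit about 15° counter-clockwise of the blue marks (turn ≈ -0.26) and the hatch is flat at z = 117. I turn the jaws across the near wing.

Emit:
arm_command(moves=[[[0,-10,0],[0.005,-0.001,0],47],[[0,-10,0],[0,-0.001,0],47],[[0,-10,0],[0,-0.001,0],47],[[0,-10,0],[0,-0.001,0],47],[[0,-10,0],[0,-0.001,0],47],[[0,-10,0],[0,-0.001,0],47],[[0,-10,0],[0,-0.001,0],47],[[0,-10,0],[0,-0.001,0],47],[[0,-10,0],[0,-0.001,0],47],[[0,-10,0],[0,-0.001,0],47]])

```text
time: 18.15
ee_pos: [341.6, -103.7, 277.9]
eef_rot: [[-0.078, 0.002, -0.997], [0.997, 0.019, -0.078], [0.019, -1.0, -0.004]]
force: [0.6, 0.7, -0.1]
width: 40.6
```

```bash
python3 -c "
from h import *
need([-67,-68.5,215])
"
```

```text
t 18.15 pos [ 341.6 -103.7  277.9] ext [-198.2  -46.1  277.9] F [ 0.6  0.7 -0.1] w 40.6
q [-0.31  -0.061 -0.21   1.425  0.019 -0.389] down axis [ 0.002  0.019 -1.   ]
tool shift mm [ -51.3   62.4 -123.1] norm 147.2
jaw yaw in ext 102.4
ext x in tool [-0.215 -0.    -0.977] ext y in tool [ 0.976  0.019 -0.215]
```

Emit:
arm_command(moves=[[[0,0,1.1],[-0.01,0.008,-0.03],47],[[0,0,0],[-0.013,0.015,-0.031],47],[[0,0,0],[-0.013,0.015,-0.031],47],[[0,0,0],[-0.013,0.015,-0.031],47],[[0,-2,0],[0,0,0],47]])

```text
time: 18.77
ee_pos: [477.3, -143.9, 219.8]
eef_rot: [[-0.117, 0.0, -0.993], [0.993, 0.001, -0.117], [0.001, -1.0, -0.0]]
force: [-0.2, 1.3, 0.2]
width: 40.3
```

```bash
python3 -c "
from h import *
need([-67,-68.5,146])
p,d=camera('scene'); crop(p,180,60,340,260,3,'s10c.png')
p,d=camera('top'); crop(p,300,110,420,250,4,'t10c.png')
"
```

```text
t 18.77 pos [ 477.3 -143.9  219.8] ext [-58.3 -67.3 219.8] F [-0.2  1.3  0.2] w 40.3
q [-2.940e-01  2.430e-01 -2.200e-02  1.306e+00  1.000e-03 -4.110e-01] down axis [ 0.     0.001 -1.   ]
tool shift mm [ 0.9 73.8  8.8] norm 74.3
jaw yaw in ext 104.7
ext x in tool [-0.254  0.    -0.967] ext y in tool [ 0.967  0.001 -0.254]
```

View pics/s10c.png

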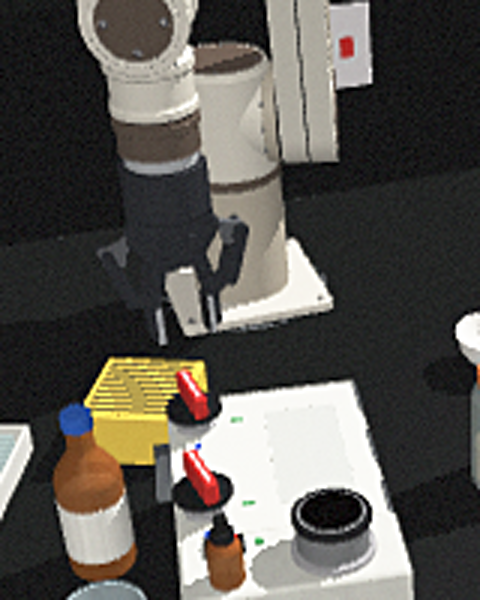

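Emit:
arm_command(moves=[[[0,0,0],[0,0.018,0.005],47],[[0,0,0],[0.001,0.018,0.004],47],[[0,0,0],[0,0.018,0],47],[[0,0,0],[0,0.01,0],47]])

```text
time: 19.38
ee_pos: [466.5, -143.0, 159.2]
eef_rot: [[-0.116, 0.006, -0.993], [0.993, -0.0, -0.116], [-0.001, -1.0, -0.006]]
force: [-0.4, -0.1, 0.6]
width: 40.2
```

```bash
python3 -c "
from h import *
need([-67,-68.5,143])
p,d=camera('scene'); crop(p,200,130,300,240,5,'s11c.png')
"
```

```text
t 19.38 pos [ 466.5 -143.   159.2] ext [-69.1 -67.8 159.2] F [-0.4 -0.1  0.6] w 40.2
q [-2.980e-01  2.570e-01 -1.670e-01  1.141e+00  1.000e-03 -4.150e-01] down axis [ 0.006 -0.    -1.   ]
tool shift mm [-1.2 16.2 -1.7] norm 16.3
jaw yaw in ext 104.6
ext x in tool [-0.253  0.006 -0.968] ext y in tool [ 0.968  0.    -0.253]
```

View pics/s11c.png

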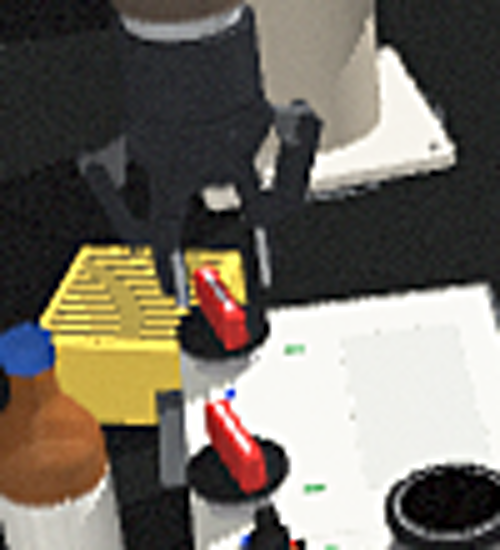

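Emit:
arm_command(moves=[[[0,0,0],[-0.001,0.01,-0.002],47],[[0,0,0],[0,0.004,0],47],[[0,0,0],[0,-0.001,0],30],[[0,0,0],[0,-0.001,0],15],[[0,0,0],[0,-0.001,0],10]], grip_force=30)

```text
time: 20.05
ee_pos: [469.2, -145.2, 147.4]
eef_rot: [[-0.115, 0.006, -0.993], [0.993, -0.004, -0.116], [-0.004, -1.0, -0.006]]
force: [2.2, -0.4, -7.7]
width: 13.3
```

```bash
python3 -c "
from h import *
need([-67,-68.5,143])
"
```

```text
t 20.05 pos [ 469.2 -145.2  147.4] ext [-66.1 -69.6 147.4] F [ 2.2 -0.4 -7.7] w 13.3
q [-0.299  0.272 -0.179  1.112 -0.002 -0.415] down axis [ 0.006 -0.004 -1.   ]
tool shift mm [1.3 4.4 0.6] norm 4.6
jaw yaw in ext 104.6
ext x in tool [-0.252  0.007 -0.968] ext y in tool [ 0.968 -0.003 -0.252]
```

Emit:
arm_command(moves=[[[0,5,0],[0,0.001,0],10],[[0,5,0],[0,0,0],10],[[0,4.5,0],[0,0,0],10],[[0,0,0],[0,0,0],10]])

```text
time: 20.55
ee_pos: [469.3, -145.0, 146.9]
eef_rot: [[0.144, 0.007, -0.99], [0.99, -0.002, 0.144], [-0.001, -1.0, -0.007]]
force: [1.0, -0.8, -2.4]
width: 13.3
```

```bash
python3 -c "
from h import *
need([-67,-68.5,143])
for n in ('top','scene'):
  p,d=camera(n); 
  crop(p,*((200,130,300,240) if n=='scene' else (330,130,420,240)),5,n+'12c.png')
  if n=='top': wing(n,p,d,(-68,-68)); wing(n,p,d,(68,-68))
"
```

```text
t 20.55 pos [ 469.3 -145.   146.9] ext [-66.  -69.4 146.9] F [ 1.  -0.8 -2.4] w 13.3
q [-0.299  0.273 -0.18   1.111 -0.    -0.155] down axis [ 0.007 -0.002 -1.   ]
tool shift mm [0.9 3.9 1. ] norm 4.1
jaw yaw in ext 89.7
ext x in tool [ 0.006  0.007 -1.   ] ext y in tool [ 1.    -0.001  0.006]
top wing n 19 ctr [-90.1 -66.8] rect [-88.4 -68. ] [11.1 14.1] CW angle deg -41.9
top wing n 58 ctr [ 68.4 -67.2] rect [ 67.5 -68.6] [57.7 13.5] CW angle deg -14.1
```

View pics/scene12c.png

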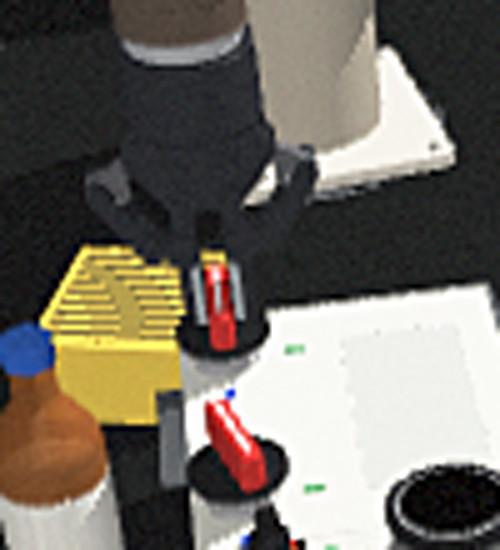

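Near wing now lies along the extractor x, in line with its blue marks (crop px (220,305)). Pressing in.

Emit:
arm_command(moves=[[[0,0,0],[0,0.004,0],10],[[0,0,0],[0,0.004,0],10],[[0,0,0],[0,0.004,0],10]], grip_force=60)

```text
time: 21.02
ee_pos: [469.4, -145.0, 137.2]
eef_rot: [[0.142, 0.009, -0.99], [0.99, -0.003, 0.142], [-0.002, -1.0, -0.009]]
force: [-4.8, -0.1, 7.7]
width: 12.2
```

Emit:
arm_command(moves=[[[0,0,0],[0,0.004,0],10],[[0,0,0],[0,0.004,0],10]])

```text
time: 21.28
ee_pos: [469.7, -145.1, 132.0]
eef_rot: [[0.141, 0.011, -0.99], [0.99, -0.004, 0.141], [-0.002, -1.0, -0.011]]
force: [-10.1, 2.0, 28.7]
width: 12.2
```

Emit:
arm_command(moves=[[[0,9,0],[0,0.002,0],10],[[0,9,0],[0,0.002,0],10],[[0,9,0],[0,0.002,0],10]])

```text
time: 21.65
ee_pos: [469.7, -144.7, 132.2]
eef_rot: [[0.586, 0.016, -0.81], [0.81, -0.004, 0.586], [0.006, -1.0, -0.015]]
force: [-5.9, 0.2, 12.6]
width: 12.1
```

```bash
python3 -c "
from h import *
need([-67,-68.5,143])
"
```

```text
t 21.65 pos [ 469.7 -144.7  132.2] ext [-65.6 -69.1 132.2] F [-5.9  0.2 12.6] w 12.1
q [-2.990e-01  2.800e-01 -2.120e-01  1.063e+00  1.000e-03  3.270e-01] down axis [ 0.016 -0.004 -1.   ]
tool shift mm [ -0.1 -10.8   1.3] norm 10.9
jaw yaw in ext 62.1
ext x in tool [ 0.468  0.016 -0.884] ext y in tool [ 0.884 -0.002  0.468]
```

Turning freely, pressed down. 62° to go.

Emit:
arm_command(moves=[[[0,9,0],[0,0.0025,0],10],[[0,9,0],[0,0.0025,0],10],[[0,9,0],[0,0.0025,0],10],[[0,9,0],[0,0.0025,0],10],[[0,9,0],[0,0.0025,0],10],[[0,9,0],[0,0.0025,0],10]])

```text
time: 22.4
ee_pos: [470.4, -144.5, 132.2]
eef_rot: [[0.999, 0.027, 0.025], [-0.025, -0.008, 1.0], [0.027, -1.0, -0.007]]
force: [-5.1, 0.8, 16.1]
width: 12.6
```

```bash
python3 -c "
from h import *
need([-67,-68.5,143])
print(observe()['ft_torque'])
"
```

```text
t 22.4 pos [ 470.4 -144.5  132.2] ext [-65.  -68.7 132.2] F [-5.1  0.8 16.1] w 12.6
q [-2.980e-01  2.720e-01 -2.230e-01  1.047e+00  1.000e-03  1.298e+00] down axis [ 0.027 -0.008 -1.   ]
tool shift mm [ -1.7 -10.9   0.4] norm 11.0
jaw yaw in ext 6.5
ext x in tool [ 0.993  0.028 -0.113] ext y in tool [ 0.113 -0.004  0.994]
[0.2958862  1.61097506 0.05164066]
```

Emit:
arm_command(moves=[[[0,4.5,0],[0,0.0025,0],10],[[0,3,0],[0,0.0025,0],10],[[0,0,0],[0,0.001,0],10]])

```text
time: 22.78
ee_pos: [470.4, -144.4, 132.9]
eef_rot: [[0.987, 0.032, 0.159], [-0.159, -0.01, 0.987], [0.033, -0.999, -0.005]]
force: [-2.9, 0.0, 9.9]
width: 12.4
```

```bash
python3 -c "
from h import *
need([-67,-68.5,143])
print(observe()['ft_torque'])
"
```

```text
t 22.77 pos [ 470.4 -144.4  132.9] ext [-65.  -68.7 132.9] F [-2.9  0.   9.9] w 12.4
q [-0.298  0.267 -0.228  1.042 -0.     1.433] down axis [ 0.032 -0.01  -0.999]
tool shift mm [ -1.7 -10.2   0.1] norm 10.3
jaw yaw in ext -1.2
ext x in tool [0.999 0.033 0.021] ext y in tool [-0.021 -0.005  1.   ]
[ 0.1212194   1.1798934  -0.05168577]
```

Emit:
arm_command(moves=[[[0,0,0],[0,-0.002,0],10],[[0,0,0],[0,-0.001,0],25],[[0,0,0],[0,-0.001,0],47],[[0,0,0],[0,-0.001,0],47]])

```text
time: 23.28
ee_pos: [470.7, -143.9, 139.2]
eef_rot: [[0.987, 0.034, 0.157], [-0.157, -0.01, 0.988], [0.035, -0.999, -0.004]]
force: [-0.4, 0.2, 0.6]
width: 39.9
```

Emit:
arm_command(moves=[[[0,0,0],[0,-0.02,0],47],[[0,0,0],[0,-0.03,0],47],[[0,0,0],[0,-0.03,0],47]])

```text
time: 23.65
ee_pos: [466.0, -142.3, 217.6]
eef_rot: [[0.987, 0.026, 0.157], [-0.157, -0.007, 0.988], [0.027, -1.0, -0.003]]
force: [1.3, -0.0, 0.0]
width: 40.3
```

```bash
python3 -c "
from h import *
need([66.5,-68.8,215])
for n in ('top','scene'):
  p,d=camera(n); 
  crop(p,*((200,130,300,240) if n=='scene' else (330,130,420,240)),5,n+'13c.png')
"
```

```text
t 23.65 pos [ 466.  -142.3  217.6] ext [-69.7 -67.2 217.6] F [ 1.3 -0.   0. ] w 40.3
q [-2.970e-01  2.000e-01 -8.300e-02  1.260e+00  1.000e-03  1.431e+00] down axis [ 0.026 -0.007 -1.   ]
tool shift mm [136.1   6.3   0.9] norm 136.2
jaw yaw in ext -1.1
ext x in tool [0.999 0.027 0.019] ext y in tool [-0.018 -0.003  1.   ]
```

View pics/scene13c.png

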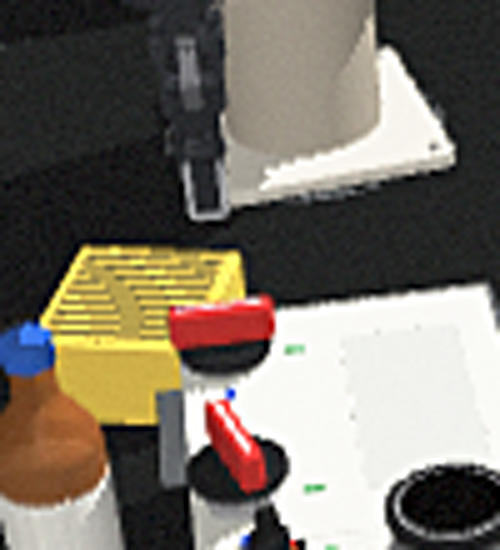

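```bash
cat >> h.py <<'E'
def wz(n,p,d,x):
    I=inv(cloud(n,d));p=p.astype(int)
    m=(p[...,0]>110)&(p[...,0]>1.6*p[...,1])&(np.hypot(I[...,0]-x,I[...,1]+68)<46)&(I[...,2]>118)
    q=I[m];print(n,x,len(q),"z pct 50,75,90,97",np.percentile(q[:,2],[50,75,90,97]).round(1)); 
    t=q[q[:,2]>np.percentile(q[:,2],90)-7]; w,V=np.linalg.eigh(np.cov(t[:,:2].T)); e=V[:,1]*np.sign(V[1,1]); print("  ctr",t.mean(0).round(1),"CW deg",np.degrees(-np.arctan2(e[1],e[0])).round(1)%180)
E
python3 -c "
from h import *
p,d=camera('scene')
wz('scene',p,d,-68);wz('scene',p,d,68)
"
```

```text
scene -68 154 z pct 50,75,90,97 [144.  149.7 151.8 153. ]
  ctr [-58.6 -69.9 149.6] CW deg 91.6
scene 68 109 z pct 50,75,90,97 [158.5 162.1 163.7 164.6]
  ctr [ 79.3 -71.2 161.8] CW deg 163.3
```

The near fastener is caught: its top is 11.5 mm lower and it reads about 91°. Next is the far one.

Emit:
arm_command(moves=[[[0,0,1.5],[0.03,-0.001,0],47],[[0,0,0],[0.034,-0.001,0],47],[[0,0,0],[0.035,-0.001,0],47],[[0,0,0],[0.035,-0.001,0],47]])

```text
time: 24.3
ee_pos: [598.3, -163.2, 217.5]
eef_rot: [[0.988, -0.005, 0.157], [-0.157, -0.001, 0.988], [-0.005, -1.0, -0.002]]
force: [1.3, -0.1, 0.2]
width: 40.0
```

Emit:
arm_command(moves=[[[0,-10.5,0],[0,-0.001,0],47],[[0,-10.5,0],[0,-0.001,0],47],[[0,-10.5,0],[0,-0.001,0],47],[[0,-10.5,0],[0,-0.001,0],47],[[0,-10.5,0],[0,-0.001,0],47],[[0,-10.5,0],[0,-0.001,0],47],[[0,-10.5,0],[0,-0.001,0],47],[[0,-10.5,0],[0,-0.001,0],47],[[0,-10.5,0],[0,-0.001,0],47],[[0,-10.5,0],[0,-0.001,0],47]])

```text
time: 25.55
ee_pos: [594.2, -161.1, 202.8]
eef_rot: [[-0.147, -0.037, -0.988], [0.989, 0.008, -0.148], [0.014, -0.999, 0.036]]
force: [0.0, -0.0, -0.6]
width: 40.1
```

```bash
python3 -c "
from h import *
need([69.5,-69,148])
"
```

```text
t 25.55 pos [ 594.2 -161.1  202.8] ext [ 59.9 -68.  202.8] F [ 0.  -0.  -0.6] w 40.1
q [-0.264  0.519  0.34   1.43  -0.002 -0.412] down axis [-0.037  0.008 -0.999]
tool shift mm [ -4.4  54.4 -10.9] norm 55.6
jaw yaw in ext 106.4
ext x in tool [-0.283 -0.038 -0.958] ext y in tool [ 0.959  0.003 -0.283]
```

Emit:
arm_command(moves=[[[-2.1,0,0.4],[-0.001,-0.001,-0.005],47],[[0,0,0],[-0.001,0.013,-0.003],47],[[0,0,0],[0,0.013,0],47]])

```text
time: 25.92
ee_pos: [601.3, -161.2, 171.7]
eef_rot: [[-0.148, -0.005, -0.989], [0.989, 0.009, -0.148], [0.009, -1.0, 0.004]]
force: [-0.7, -0.0, -0.0]
width: 40.0
```

```bash
python3 -c "
from h import *
need([70.5,-69,146])
p,d=camera('scene'); crop(p,200,130,300,240,5,'s14c.png')
"
```

```text
t 25.93 pos [ 601.3 -161.2  171.7] ext [ 67.  -67.2 171.7] F [-0.7 -0.  -0. ] w 40.0
q [-0.265  0.52   0.262  1.32   0.007 -0.414] down axis [-0.005  0.009 -1.   ]
tool shift mm [-2.9 25.7 -2.9] norm 26.0
jaw yaw in ext 106.5
ext x in tool [-0.284 -0.007 -0.959] ext y in tool [ 0.959  0.008 -0.284]
```

View pics/s14c.png

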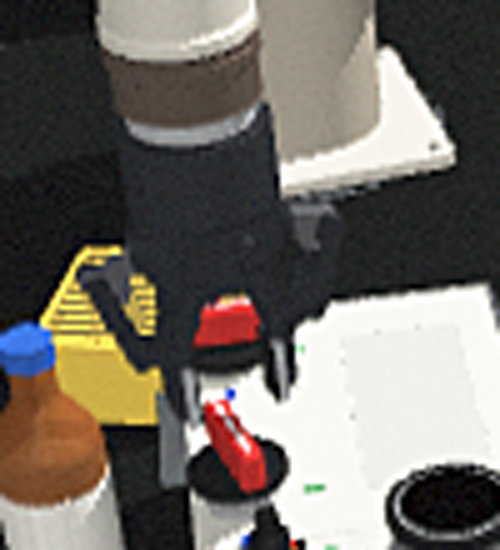

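Straddling the far wing at crop px (235,445). Descend and close.

Emit:
arm_command(moves=[[[0,0,0],[-0.0015,0.01,-0.002],47],[[0,0,0],[-0.0015,0.01,-0.001],47],[[0,0,0],[0,0.002,0],47],[[0,0,0],[0,-0.001,0],30],[[0,0,0],[0,-0.0015,0],15],[[0,0,0],[0,-0.001,0],10]], grip_force=30)

```text
time: 26.72
ee_pos: [602.9, -164.9, 146.2]
eef_rot: [[-0.147, -0.013, -0.989], [0.989, 0.007, -0.147], [0.009, -1.0, 0.012]]
force: [2.5, 0.2, -10.7]
width: 13.4
```

```bash
python3 -c "
from h import *
need([70.5,-69,146])
"
```

```text
t 26.73 pos [ 602.9 -164.9  146.2] ext [ 69.1 -70.6 146.2] F [  2.5   0.2 -10.7] w 13.4
q [-0.269  0.545  0.236  1.276  0.004 -0.416] down axis [-0.013  0.007 -1.   ]
tool shift mm [ 1.1  0.2 -1.8] norm 2.1
jaw yaw in ext 106.4
ext x in tool [-0.283 -0.014 -0.959] ext y in tool [ 0.959  0.005 -0.283]
```

Emit:
arm_command(moves=[[[0,5.5,0],[0,0.001,-0.001],10],[[0,5.5,0],[0,0,-0.001],10],[[0,5.5,0],[0,0,0],10],[[0,0,0],[0,0,0],10]])

```text
time: 27.22
ee_pos: [603.2, -164.2, 146.1]
eef_rot: [[0.148, -0.016, -0.989], [0.989, 0.009, 0.148], [0.006, -1.0, 0.017]]
force: [2.2, -2.3, -5.3]
width: 13.4
```

```bash
python3 -c "
from h import *
need([70.5,-69,146])
p,d=camera('scene'); crop(p,200,130,300,240,5,'s15c.png')
"
```

```text
t 27.23 pos [ 603.2 -164.2  146.1] ext [ 69.3 -69.9 146.1] F [ 2.2 -2.3 -5.3] w 13.4
q [-0.268  0.548  0.24   1.281  0.004 -0.119] down axis [-0.016  0.009 -1.   ]
tool shift mm [ 0.9  0.  -1.2] norm 1.5
jaw yaw in ext 89.5
ext x in tool [ 0.01  -0.017 -1.   ] ext y in tool [1.    0.006 0.009]
```

View pics/s15c.png

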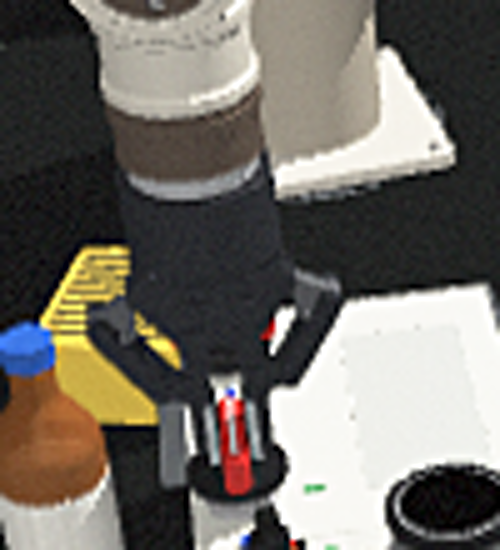

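Far wing lined up with its marks (crop px (232,440)). Pressing.

Emit:
arm_command(moves=[[[0,0,0],[0,0.004,0],10],[[0,0,0],[0,0.004,0],10],[[0,0,0],[0,0.004,0],10]], grip_force=60)

```text
time: 27.65
ee_pos: [603.3, -164.3, 138.1]
eef_rot: [[0.145, -0.012, -0.989], [0.989, 0.008, 0.145], [0.006, -1.0, 0.013]]
force: [-3.9, -0.4, 7.4]
width: 12.8
```

Emit:
arm_command(moves=[[[0,0,0],[0,0.004,0],10],[[0,0,0],[0,0.003,0],10]])

```text
time: 27.9
ee_pos: [603.3, -164.3, 134.4]
eef_rot: [[0.144, -0.01, -0.99], [0.99, 0.007, 0.144], [0.005, -1.0, 0.01]]
force: [-3.7, 0.3, 8.6]
width: 12.6
```

Emit:
arm_command(moves=[[[0,0,0],[0,0.004,0],10],[[0,0,0],[0,0.004,0],10]])

```text
time: 28.15
ee_pos: [603.3, -164.3, 131.3]
eef_rot: [[0.143, -0.006, -0.99], [0.99, 0.006, 0.143], [0.005, -1.0, 0.006]]
force: [-7.1, -0.3, 17.8]
width: 12.6
```

Emit:
arm_command(moves=[[[0,0,0],[0,0.004,0],10]])

```text
time: 28.28
ee_pos: [603.3, -164.3, 131.3]
eef_rot: [[0.143, -0.003, -0.99], [0.99, 0.005, 0.143], [0.005, -1.0, 0.004]]
force: [-8.0, 1.9, 19.1]
width: 12.5
```

Bottomed (14.8 mm travel, 19 N). Turning.

Emit:
arm_command(moves=[[[0,9,0],[0,0.0035,0],10],[[0,9,0],[0,0.0035,0],10],[[0,9,0],[0,0.0035,0],10]])

```text
time: 28.65
ee_pos: [603.6, -163.5, 131.3]
eef_rot: [[0.586, 0.006, -0.81], [0.81, 0.005, 0.586], [0.007, -1.0, -0.002]]
force: [-6.4, 1.8, 14.3]
width: 12.4
```

Emit:
arm_command(moves=[[[0,9,0],[0,0.0035,0],10],[[0,9,0],[0,0.0035,0],10],[[0,9,0],[0,0.0035,0],10],[[0,9,0],[0,0.0035,0],10],[[0,9,0],[0,0.0035,0],10],[[0,9,0],[0,0.0035,0],10]])

```text
time: 29.4
ee_pos: [605.2, -162.9, 131.4]
eef_rot: [[0.999, 0.024, 0.026], [-0.026, 0.001, 1.0], [0.024, -1.0, 0.002]]
force: [-5.3, 1.0, 15.0]
width: 12.4
```

```bash
python3 -c "
from h import *
need([70.5,-69,146])
"
```

```text
t 29.4 pos [ 605.2 -162.9  131.4] ext [ 71.1 -68.3 131.4] F [-5.3  1.  15. ] w 12.4
q [-0.266  0.528  0.168  1.188  0.007  1.33 ] down axis [ 0.024  0.001 -1.   ]
tool shift mm [ -0.3 -14.7  -0.6] norm 14.7
jaw yaw in ext 6.5
ext x in tool [ 0.993  0.023 -0.113] ext y in tool [0.113 0.005 0.994]
```

Emit:
arm_command(moves=[[[0,4.5,0],[0,0.0035,0],10],[[0,3,0],[0,0.0035,0],10],[[0,0,0],[0,0.001,0],10]])

```text
time: 29.78
ee_pos: [605.4, -162.9, 132.9]
eef_rot: [[0.987, 0.031, 0.159], [-0.159, -0.001, 0.987], [0.03, -1.0, 0.004]]
force: [-4.1, 0.2, 8.6]
width: 12.4
```

Emit:
arm_command(moves=[[[0,0,0],[0,-0.002,0],10],[[0,0,0],[0,-0.001,0],25],[[0,0,0],[0,-0.0015,0],47],[[0,0,0],[0,-0.0015,0],47]])

```text
time: 30.28
ee_pos: [605.4, -162.3, 139.5]
eef_rot: [[0.987, 0.032, 0.157], [-0.158, -0.0, 0.988], [0.032, -0.999, 0.005]]
force: [0.2, -0.1, 0.3]
width: 40.2
```

```bash
python3 -c "
from h import *
need([70.5,-69,215])
"
```

```text
t 30.27 pos [ 605.4 -162.3  139.5] ext [ 71.2 -67.7 139.5] F [ 0.2 -0.1  0.3] w 40.2
q [-0.266  0.516  0.169  1.193  0.008  1.463] down axis [ 0.032 -0.    -0.999]
tool shift mm [  1.7 -75.5  -0.9] norm 75.5
jaw yaw in ext -1.1
ext x in tool [0.999 0.032 0.019] ext y in tool [-0.019  0.004  1.   ]
```

Emit:
arm_command(moves=[[[0,0,0],[0,-0.02,0],47],[[0,0,0],[0,-0.04,0],47],[[0,0,0],[0,-0.05,0],47],[[0,0,0],[-0.04,-0.02,0],47],[[0,0,0],[-0.06,-0.005,0],47],[[0,0,0],[-0.06,-0.002,0],47],[[0,0,0],[-0.06,-0.002,0],47],[[0,0,0],[-0.06,-0.002,0],47],[[0,0,0],[-0.03,-0.002,0],47]])

```text
time: 31.4
ee_pos: [289.6, -112.2, 275.5]
eef_rot: [[0.987, 0.036, 0.154], [-0.154, -0.001, 0.988], [0.036, -0.999, 0.005]]
force: [-0.3, -0.3, 0.4]
width: 39.8
```

```bash
python3 -c "
from h import *
need([70.5,-69,215])
for n in ('top','scene'):
  p,d=camera(n); np.save(n+'9.npy',d); cv2.imwrite('pics/%s9.png'%n,p[:,:,::-1])
  wz(n,p,d,-68);wz(n,p,d,68)
  I=inv(cloud(n,d)); m=(abs(I[...,0])<90)&(I[...,1]>-20)&(I[...,1]<70)&(I[...,2]>90)&(I[...,2]<140); print(n,'hatch z',np.median(I[m][:,2]))
  crop(p,*((190,130,340,280) if n=='scene' else (290,110,430,250)),4.2,n+'9c.png')
"
```

```text
t 31.4 pos [ 289.6 -112.2  275.5] ext [-248.5  -61.8  275.5] F [-0.3 -0.3  0.4] w 39.8
q [-0.382 -0.188 -0.324  1.4    0.013  1.344] down axis [ 0.036 -0.001 -0.999]
tool shift mm [316.7  71.9  -2.3] norm 324.8
jaw yaw in ext -0.9
ext x in tool [0.999 0.036 0.016] ext y in tool [-0.016  0.004  1.   ]
top -68 100 z pct 50,75,90,97 [151.9 153.9 155.  156.3]
  ctr [-68.5 -68.9 153.1] CW deg 90.0
top 68 109 z pct 50,75,90,97 [150.3 153.6 155.4 156. ]
  ctr [ 66.6 -69.5 152.9] CW deg 89.4
top hatch z 117.67724366744278
scene -68 153 z pct 50,75,90,97 [143.5 149.2 151.9 152.9]
  ctr [-58.6 -70.6 149.9] CW deg 92.3
scene 68 180 z pct 50,75,90,97 [143.9 149.9 152.2 154.1]
  ctr [ 77.  -71.  150.2] CW deg 90.1
scene hatch z 116.10649280850305
```

View pics/scene9c.png

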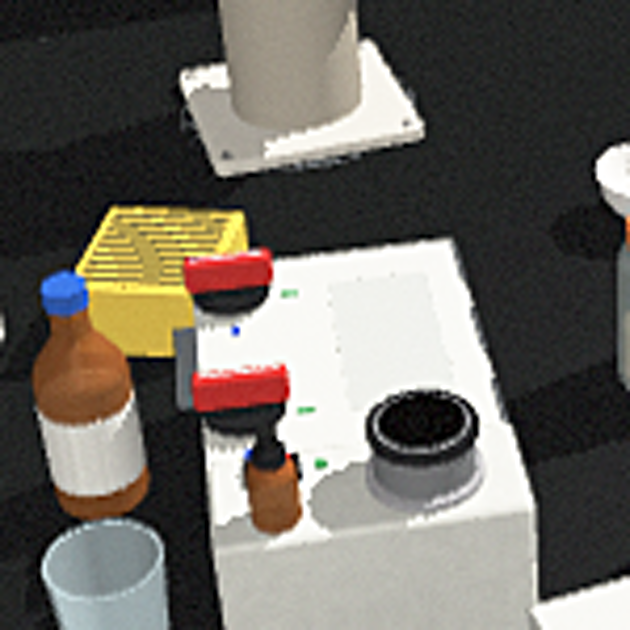

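View pics/top9.png

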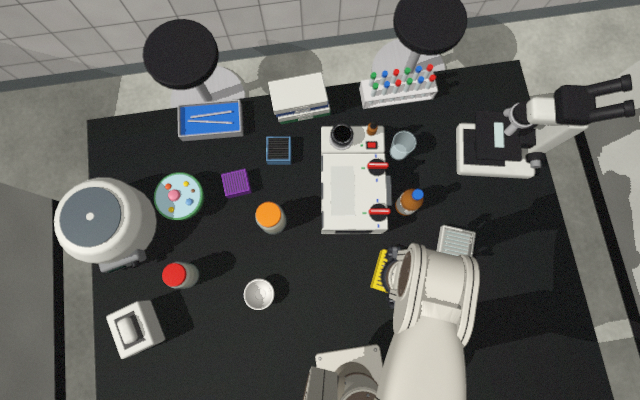

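Both wings are down, square to the hinge and pointing at their green marks. The hatch is flat and everything else stands where it did. Handing in.

```bash
python3 -c "
from rig import *
print(close_job())"
```

```text
the job is handed in; nothing more can be done
None
```

The job is done and handed in, with the robot's clock at 31.4 s of the 72 s allowed.

- **Cartridge:** I pushed it until it stopped rigidly, at about 15 N. The top camera then put its front face at about extractor x 97–100, within the calibration error of the seal at 100.
- **Hatch:** I swung it down along its arc with about 4 N, in 1.5–2 mm steps at the end. The force rose briefly to 20 N at contact. It lies flat, with its outer face measured at z 116–118 mm (117 expected).
- **Fasteners:** I lined each wing up with its blue marks, pressed it to the bottom (about 14.8 mm of travel) and turned it 91° clockwise. After letting go, both stayed about 10–11 mm down and read 89–92°, pointing at the green marks.
- **Other things on the bench:** In the last top picture the bystanders I could see had not moved. The arm partly hid the yellow look-alike and the slide box, but I never went near either.

**Disagreement:** the scene camera put the studs about 10 mm farther along x than the top camera. The difference probably comes from the wing end faces it sees. I trusted the top camera and the hatch marks (studs 0–3 mm off the fitted pose), and the side forces while gripping confirmed that.

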